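Dispense two agar dishes from the magazine onto the dish warmer

ROBOT

A 7-joint arm with a two-finger parallel gripper is mounted at the origin on a cart in front of the work surface, level with it; the furniture and walls round the work are solid. World frame = base frame: x ahead of the robot, y to its left, z up, the work surface at z = 0. Lengths are in m, angles in degrees, forces in N, time in s.
With the tool pointing down it reaches from about 0.4 to 0.875 m from the base axis. Payload 4.4 kg.
Tool frame: the origin (TCP) lies at the very end of the fingers, on their centre line; the grasp point (between the pads) lies 19 mm behind it; z points along the fingers, y is the line along which they close (so a half turn about z gives the same grasp; the last joint's range is limited). The gripper opens to 85 mm and grips with 20 to 120 N. Pads are 22 mm wide; open, the fingers measure 114 mm over their backs; the gripper's body (76 mm by 85 mm) begins 54 mm behind the grasp point. The pads swing forward as they close: fully open they stand 13 mm farther back than shut.
Start: joints at [65.959, 36.005, 2.206, 86.941, -1.547, 57.084, -1.146], TCP at [0.225, -0.61, 0.231] pointing down, gripper open.
Joint ranges: [-175.42, 175.42], [-21.48, 121.26], [-71.46, 75.88], [10.55, 141.38], [-63.04, 243.04], [13.31, 113.54], [-168.57, 168.57]. Speed limits (degrees/s): [147.25, 147.25, 180, 180, 180, 180, 180].

INTERFACE

Orientations are given as a 3x3 rotation matrix whose columns are the frame's x, y, z axes.
In Python, from rig import manip gives the robot as it stands. The module is installed in compiled form; this text tells all that it offers.
- The arm moves only by the tool servo_tool, never from a script. Its argument "series" is a list of rows, each an object with "offset": the shift along the tool's x, y, z in m, a list of three; "roll": the turn about the tool's z in degrees; "grip": the closure, from -1 (fully open) to 1 (shut), so that 0 is half open. A call has 1 to 20 rows; each row is the pose to reach, as a shift and turn from the pose commanded when the call began, along the tool's axes at that moment; what a row does not reach only later rows make up. A row lasts 1/12 s, in which the tool goes at most 41.7 mm and 7.16 degrees, less where a joint would pass 70% of its speed; a pose out of reach is approached as far as the arm can. A call with a gripper value outside its range is refused whole. The fingers move at their own pace and stop on an object; "grip_force" is the grip in N (left out, the last holds). Time passes only in rows, so rows that repeat a pose let the fingers close. It gives the time, the measured TCP pose, the force, the opening and the grip force at its end, in the units of the state.
- manip.state(): the state, without advancing time (a new reading comes with each control period).
- manip.grab_frame(name): name is "scene" or "top" or "wrist"; returns the picture (480x640x3 uint8, red, green, blue); there is no depth.
- manip.calibration(name): a dict with "fx", "fy", "cx", "cy" (pixels), "cam_to_world" (4x4, takes a point from camera to world coordinates). Camera axes: x right, y up, looking along -z (the intrinsics and any distortion apply to the point x, -y, -z); pixel columns grow to the right and rows downward; lengths in m; the calibration is good to about 2 mm. A picture is of the moment at which its call begins: read the wrist's pose just before it. calibration takes no time and is no camera call; for the wrist camera it gives the pose at the moment of the call.
- manip.hand_in(): hands the job in; it is judged then, once.
Trained networks look in the newest picture that a camera, given by its name, has taken for a name from the list of things; names that differ only in an ending like _2 or _b are one class to them, and where a whole thing is asked for, a point or a joint stands for the part that bears it (a point fixed in the world has none). Each returns a list of dicts, best first, with "p" (0 to 1); they miss things now and then, are a little off and sometimes report something else, mostly with a low value. They report only what shows in the picture. A call takes as long as a camera call. They do not tell look-alikes from the thing itself.
- manip.look_for(camera, thing): "rect" ([left, top, right, bottom] in pixels, round what is visible of it).
The state is a dict: "time": time; "joints": joint angles; "qd": joint speeds; "effort": joint torques, N m; "ee_pos": TCP position; "tcp_rot": TCP orientation; "ft_force": force on the tool from outside, world axes, zero at the start; "moment": the same for the moment, N m; "width": finger opening in m; "grip_force": force on a finger pad.
Only numpy, scipy, OpenCV 4.12 (cv2) and the standard library are available. Lean on these libraries where they do the work, as an engineer would, in place of code of your own. Each camera call takes 0.05 s, during which the arm holds its last target. There are 200 camera calls.

TASK

Two more plates have to be warmed: with its slide, draw two dishes one after the other from the bottom of the magazine and set each down gently, centred, on a free pad of the warmer, keeping them level. Leave the slide pushed fully home with the next dish dropped into it and the rest of the stack in the column. Leave the dish already on the warmer and everything else on the bench where it is.

Things in the scene. Friction and masses are not known exactly. Their poses are not given: they have to be found in the camera images.
- magazine: fixed dish magazine, blue and aluminium: a square column with clear sides, 77 mm square, 168 mm tall, round a stack of dishes. Origin on the work surface under the column's axis, +x to its back, z up. A housing 67 mm high runs on to 86 mm behind the origin. Below 62 mm height the front (-x) is open, so that the slide and one dish come out; all round and under the drawn-out slide is free
- slide (a joint): the magazine's slide, m: 0 = fully home, 0.068 = pulled fully out to the front (magazine -x). Friction about 1.2 N; stays where left. Pulled out, it carries the lowest dish out from under the stack, which settles on the slide's rear deck; when the emptied slide is pushed home the next dish falls into it. It jams if pushed home with a dish in it
- slide_fin (a point): place to grip on the slide's black pull fin, which is upright, 10 mm thick (magazine y), 30 mm long (x, from 12 mm ahead of this point to 18 mm behind it) and 24 mm tall, from 40 to 64 mm above the work surface; this point is 54 mm up, on its mid plane. Home, it is 51 mm ahead of the column's axis, so close in front of the column that a gripper must lean back from it. Axes as the magazine's
- slide_pocket (a point): middle of the dish's seat in the slide, on top of its 32 mm wide steel tongue, 45 mm above the work surface; moves with the slide; axes as the magazine's. The dish lies flat here, give or take 3 mm, square to these axes, between a front stop 6 mm high (31 mm ahead) and the rear deck 12 mm high (31 mm behind); its sides (+-y) stick out over the tongue and are free once the slide is out
- warmer: fixed white dish warmer, 160 mm deep, 250 mm long (y), top 42 mm high, with a dark control panel along its front (-x) that slopes at 30 degrees, facing up and forward; a fixed black dial stands 22 mm proud of the panel at warmer y = +40 mm. Origin on the work surface below the middle of its length, +x to its back
- pad_a: free black round pad on the warmer's top, 64 mm across, 2 mm thick; origin at the centre of its underside, its upper face 45 mm above the work surface. The three pads stand in a row along the warmer's y, 78 mm apart; which are free changes
- pad_b: the other free pad, the same
- pad_c: the pad that is already taken by a dish, the same
- dish_warm: closed petri dish, red, 60 mm across, 14 mm tall, about 25 g; origin at the centre of its underside. Grip it along its own x or y axis, where it is 58 mm wide with flat faces (it is solid out to the corners of a 58 mm square). It already stands on pad_c and stays there
- bottle_tall: round bottle with blue cap, 70 mm across, 139 mm tall, between magazine and warmer towards the back; origin at the centre of its underside; leave alone
- bottle_small: small bottle with red cap, 46 mm across, 88 mm tall, between magazine and warmer; origin at the centre of its underside; leave alone
- tape: roll of tape lying flat, 66 mm across, 19 mm high; leave alone
- timer: grey lab timer lying flat, 70 x 64 x 19 mm; leave alone
- dish_1: closed petri dish, tan, 60 mm across, 14 mm tall, about 25 g; origin at the centre of its underside. Grip it along its own x or y axis, where it is 58 mm wide with flat faces (it is solid out to the corners of a 58 mm square). At the start it is the lowest of the stack of five, in the slide
- dish_2: closed petri dish, tan, 60 mm across, 14 mm tall, about 25 g; origin at the centre of its underside. Grip it along its own x or y axis, where it is 58 mm wide with flat faces (it is solid out to the corners of a 58 mm square). At the start it is the second from below
- dish_3: closed petri dish, tan, 60 mm across, 14 mm tall, about 25 g; origin at the centre of its underside. Grip it along its own x or y axis, where it is 58 mm wide with flat faces (it is solid out to the corners of a 58 mm square). At the start it is the third from below; it ends in the slide
- dish_4: closed petri dish, tan, 60 mm across, 14 mm tall, about 25 g; origin at the centre of its underside. Grip it along its own x or y axis, where it is 58 mm wide with flat faces (it is solid out to the corners of a 58 mm square). At the start it is the fourth from below; stays in the column
- dish_5: closed petri dish, tan, 60 mm across, 14 mm tall, about 25 g; origin at the centre of its underside. Grip it along its own x or y axis, where it is 58 mm wide with flat faces (it is solid out to the corners of a 58 mm square). At the start it is the top one; stays in the column
Mind the look-alikes: they are no part of the job. What is shaped like the dish_5 but blue, turquoise or yellow is not meant.

How it is judged:
By the outcome, as a careful person would: the job done as asked, in the order asked, and still so for the second after the job is handed in, with the robot touching nothing.
It also fails if it takes over 72 s, if anything falls off the work surface, if the arm or the gripper's body presses on something with over 40 N, if the wrist force passes 120 N, or if a joint passes its speed limit or range.

## Working session

There is one attempt and no reset: what is moved stays moved. The work goes in short steps, Python scripts to look and compute and a tool call to move; the robot and the scene stay as the last step left them, time stands still between calls to the robot, and variables do not carry over. Pictures are saved under pics/ and viewed, at most 10 in all, crops included, and the job is handed in when it is done.

Besides the shell and the picture viewer there is one more tool, called after "Request:" as a command line: name --argument value ..., lists and objects as JSON in quotes. servo_tool: Moves the arm, as the interface text tells. Its arguments: {"type":"object","properties":{"series":{"type":"array"},"grip_force":{"type":"number"}},"required":["series"]}

```bash
mkdir -p pics; cat > h.py <<'E'
import numpy as np, cv2
from rig import manip
def shot(n,f):
    im=manip.grab_frame(n); cv2.imwrite('pics/'+f,im[:,:,::-1]); return im
def ray(n,u,v,z):
    c=manip.calibration(n); T=np.array(c['cam_to_world'])
    d=T[:3,:3]@np.array([(u-c['cx'])/c['fx'],-(v-c['cy'])/c['fy'],-1]); o=T[:3,3]
    return o+d*(z-o[2])/d[2]
def proj(n,p):
    c=manip.calibration(n); T=np.linalg.inv(np.array(c['cam_to_world']))
    q=T[:3,:3]@np.array(p)+T[:3,3]
    return c['cx']+c['fx']*q[0]/-q[2], c['cy']+c['fy']*q[1]/q[2]
E
python3 - <<'E'
from h import *
np.set_printoptions(precision=4,suppress=True)
for n in ['top','scene']:
    shot(n,n+'1.png')
    c=manip.calibration(n); print(n,c)
    for t in ['magazine','slide','warmer','pad_a','dish_1','bottle_tall','bottle_small','tape','timer']:
        print(t,[(np.round(r['rect']).tolist(),round(r['p'],2)) for r in manip.look_for(n,t)][:6])
s=manip.state();print(s)
E
```

```text
top {'fx': 514.4038579405867, 'fy': 514.4038579405867, 'cx': 311.6401168979734, 'cy': 235.14628161897642, 'cam_to_world': array([[-0.0011,  0.9938, -0.1116,  0.4028],
       [-0.9998, -0.0031, -0.018 ,  0.1463],
       [-0.0182,  0.1115,  0.9936,  1.4416],
       [ 0.    ,  0.    ,  0.    ,  1.    ]])}
magazine []
slide [([288.0, 230.0, 300.0, 243.0], 0.62)]
warmer [([415.0, 207.0, 514.0, 278.0], 0.87)]
pad_a [([482.0, 231.0, 503.0, 255.0], 0.78)]
dish_1 [([126.0, 250.0, 152.0, 269.0], 0.95), ([309.0, 197.0, 329.0, 217.0], 0.86), ([319.0, 240.0, 340.0, 262.0], 0.63), ([265.0, 221.0, 288.0, 242.0], 0.61)]
bottle_tall [([428.0, 224.0, 447.0, 244.0], 0.27), ([362.0, 236.0, 378.0, 249.0], 0.22)]
bottle_small [([362.0, 236.0, 381.0, 249.0], 0.62), ([429.0, 224.0, 452.0, 243.0], 0.53)]
tape [([348.0, 203.0, 373.0, 228.0], 0.57), ([415.0, 206.0, 513.0, 277.0], 0.39)]
timer [([371.0, 265.0, 394.0, 289.0], 0.97)]
scene {'fx': 435.1465918134597, 'fy': 435.1465918134597, 'cx': 321.51123763388273, 'cy': 243.93870448138338, 'cam_to_world': array([[ 0.593 ,  0.3329, -0.7332, -0.4305],
       [-0.8
[... 577 characters left out ...]
[([351.0, 269.0, 368.0, 282.0], 0.61), ([269.0, 213.0, 308.0, 274.0], 0.15)]
timer [([328.0, 300.0, 360.0, 316.0], 0.67)]
{'time': 1.0, 'joints': array([65.9595, 36.002 ,  2.2069, 86.9392, -1.5487, 57.0842, -1.1452]), 'qd': array([-0.0625,  0.043 , -0.051 ,  0.0267,  0.0078,  0.0537, -0.0556]), 'effort': array([  0.    , -56.3283,   1.2258, -19.3786,   0.011 ,   0.0016,
        -0.    ]), 'ee_pos': array([ 0.2252, -0.6098,  0.2314]), 'tcp_rot': array([[ 0.9381,  0.3464,  0.0001],
       [ 0.3464, -0.9381, -0.0001],
       [ 0.0001,  0.0001, -1.    ]]), 'ft_force': array([-1.0683, -0.7908, -0.1404]), 'moment': array([-0.0166,  0.0259,  0.0082]), 'grip_force': 0.0, 'width': 0.0852826596504076}
```

View pics/top1.png

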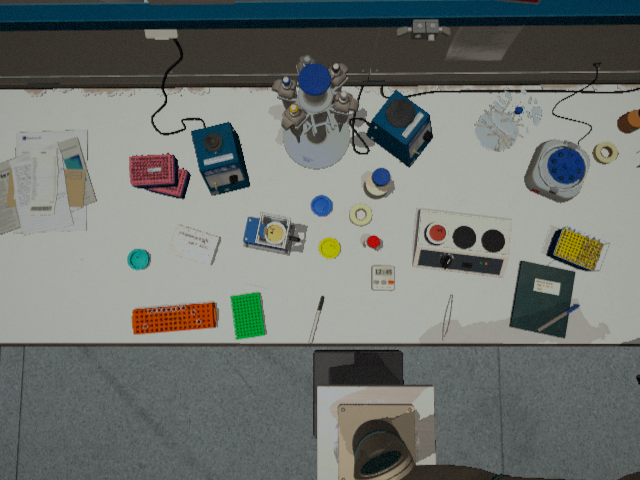

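View pics/scene1.png

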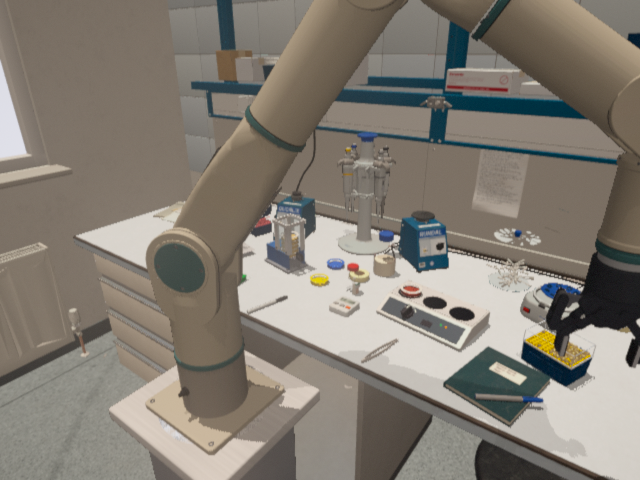

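The top view shows the magazine at about (275,233), with its blue housing to the left (+y) and the fin at (297,238). The warmer is at (464,242), with the red dish on the left pad and free pads near (465,237) and (493,241). The scene view agrees. Next come coarse positions.

```bash
python3 - <<'E'
from h import *
np.set_printoptions(precision=3,suppress=True)
for n,u,v,z in [('fin',297,238,.064),('mag column',275,231,.168),('housing left',245,229,.067),('yellow',330,248,.014),('smallb',373,241,.088),('tallb',380,176,.139),('red',437,232,.059),('padmid',465,237,.045),('padright',493,241,.045),('warmer c',464,242,.042)]:
    print(n,ray('top',u,v,z))
c=manip.calibration('wrist');T=np.array(c['cam_to_world']);s=manip.state()
print(c['fx'],c['cx'],c['cy'])
R=s['tcp_rot'];print(R.T@(T[:3,3]-s['ee_pos']),'\n',R.T@T[:3,:3])
E
```

```text
fin [0.55  0.211 0.064]
mag column [0.557 0.261 0.168]
housing left [0.574 0.351 0.067]
yellow [0.527 0.121 0.014]
smallb [0.539 0.009 0.088]
tallb [ 0.702 -0.006  0.139]
red [ 0.566 -0.167  0.059]
padmid [ 0.553 -0.245  0.045]
padright [ 0.542 -0.32   0.045]
warmer c [ 0.54  -0.243  0.042]
416.4330310221808 322.596494414787 230.04449880965007
[ 0.068 -0.001 -0.143] 
 [[ 0.     0.962  0.272]
 [ 1.     0.    -0.   ]
 [-0.     0.272 -0.962]]
```

Request:
servo_tool --series '[{"offset":[0.565,-0.623,-0.02],"roll":-145,"grip":-1},{"offset":[0.565,-0.623,-0.02],"roll":-145,"grip":-1},{"offset":[0.565,-0.623,-0.02],"roll":-145,"grip":-1},{"offset":[0.565,-0.623,-0.02],"roll":-145,"grip":-1},{"offset":[0.565,-0.623,-0.02],"roll":-145,"grip":-1},{"offset":[0.565,-0.623,-0.02],"roll":-145,"grip":-1},{"offset":[0.565,-0.623,-0.02],"roll":-145,"grip":-1},{"offset":[0.565,-0.623,-0.02],"roll":-145,"grip":-1},{"offset":[0.565,-0.623,-0.02],"roll":-145,"grip":-1},{"offset":[0.565,-0.623,-0.02],"roll":-145,"grip":-1},{"offset":[0.565,-0.623,-0.02],"roll":-145,"grip":-1},{"offset":[0.565,-0.623,-0.02],"roll":-145,"grip":-1},{"offset":[0.565,-0.623,-0.02],"roll":-145,"grip":-1},{"offset":[0.565,-0.623,-0.02],"roll":-145,"grip":-1},{"offset":[0.565,-0.623,-0.02],"roll":-145,"grip":-1},{"offset":[0.565,-0.623,-0.02],"roll":-145,"grip":-1},{"offset":[0.565,-0.623,-0.02],"roll":-145,"grip":-1},{"offset":[0.565,-0.623,-0.02],"roll":-145,"grip":-1},{"offset":[0.565,-0.623,-0.02],"roll":-145,"grip":-1},{"offset":[0.565,-0.623,-0.02],"roll":-145,"grip":-1}]'

```text
time: 2.67
ee_pos: [0.5371, 0.1648, 0.2514]
tcp_rot: [[-0.96, 0.278, 0.001], [0.278, 0.96, -0.0], [-0.001, -0.0, -1.0]]
ft_force: [0.7, -1.2, -0.1]
width: 0.0854
grip_force: 0.0
```

```bash
python3 - <<'E'
from h import *
np.set_printoptions(precision=3,suppress=True)
shot('wrist','w1.png')
for t in ['magazine','slide']: print(t,[(np.round(r['rect']).tolist(),round(r['p'],2)) for r in manip.look_for('wrist',t)])
s=manip.state();print(s['time'],s['ee_pos'],s['tcp_rot'],s['joints'])
E
```

```text
magazine [([371.0, 119.0, 584.0, 294.0], 0.95), ([1.0, 298.0, 19.0, 354.0], 0.32)]
slide [([371.0, 169.0, 417.0, 209.0], 0.79)]
2.8167 [0.537 0.167 0.251] [[-0.96   0.279  0.   ]
 [ 0.279  0.96   0.003]
 [ 0.001  0.003 -1.   ]] [  6.046  32.029 -40.642  99.185  23.947  57.675  30.496]
```

View pics/w1.png

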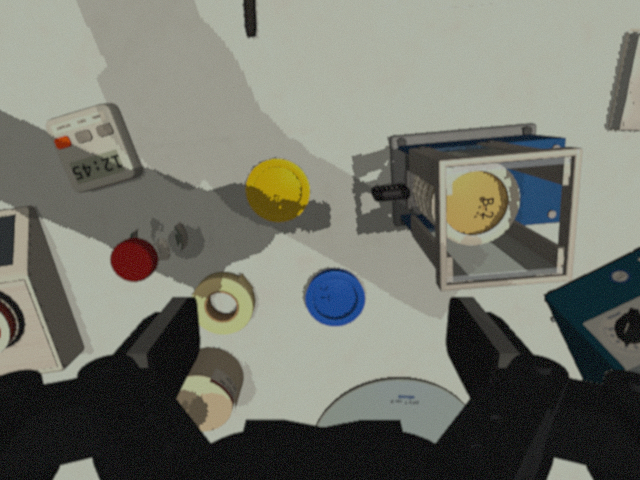

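The wrist view shows the column's top frame with outer corners near (436,158), (580,149), (577,281) and (441,289). The black fin lies at (372–410,192).

```bash
cat > m.py <<'E'
from h import *
np.set_printoptions(precision=4,suppress=True)
P=[ray('wrist',u,v,.168)[:2] for u,v in [(436,158),(580,149),(577,281),(441,289)]]
print(P)
P=np.array(P); print('size',np.linalg.norm(P[0]-P[1]),np.linalg.norm(P[1]-P[2]),np.linalg.norm(P[2]-P[3]),np.linalg.norm(P[3]-P[0]))
C=P.mean(0); print('centre',C)
for a,b in [(0,1),(3,2)]:
    d=P[b]-P[a]; print('ang',np.degrees(np.arctan2(d[1],d[0])))
for a,b in [(1,2),(0,3)]:
    d=P[b]-P[a]; print('angy',np.degrees(np.arctan2(d[1],d[0]))+90)
print('fin front/rear top',ray('wrist',373,193,.064),ray('wrist',409,191,.064))
print('dish B2',ray('wrist',480,201,.115))
E
python3 m.py
```

```text
[array([0.5091, 0.2398]), array([0.526, 0.315]), array([0.6022, 0.3044]), array([0.5849, 0.2268])]
size 0.07703285462457835 0.07699360150615281 0.07952455338699771 0.0768830772541377
centre [0.5555 0.2715]
ang 77.34657141814279
ang 77.3869732321227
angy 82.10430165343685
angy 80.25002949177689
fin front/rear top [0.5407 0.2096 0.064 ] [0.5472 0.2378 0.064 ]
dish B2 [0.5555 0.2751 0.115 ]
```

```bash
python3 -c "
import cv2;i=cv2.imread('pics/w1.png')[110:300,350:600];cv2.imwrite('pics/w1c.png',cv2.resize(i,None,fx=3.1,fy=3.1,interpolation=2))"
```

```text
(no output)
```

View pics/w1c.png

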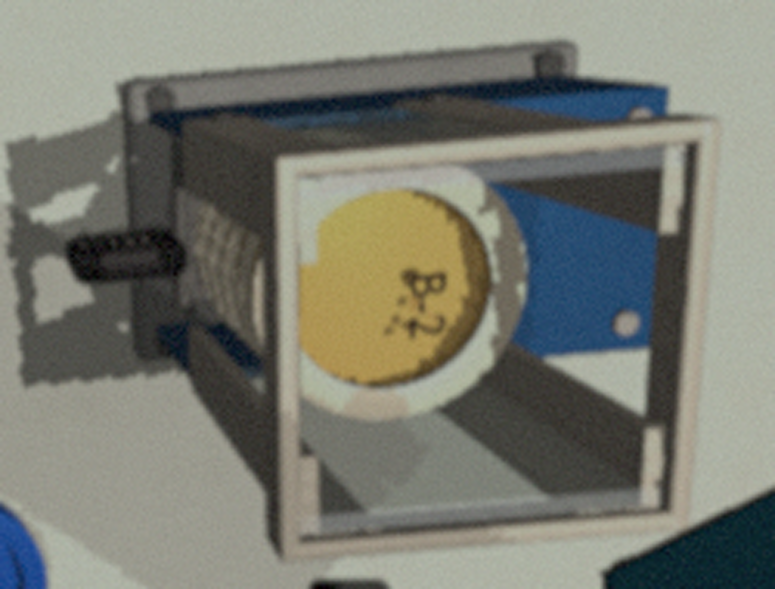

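```bash
cat > m2.py <<'E'
from h import *
from scipy.optimize import least_squares
np.set_printoptions(precision=4,suppress=True)
k=.0385
obs=[((438.7,160),(-k,k,.168)),((581.6,148),(k,k,.168)),((572.6,279.4),(k,-k,.168)),((439.7,290),(-k,-k,.168)),((372.8,193),(-.063,0,.064))]
def mp(p,q):
    c,s=np.cos(p[2]),np.sin(p[2]); return [p[0]+c*q[0]-s*q[1],p[1]+s*q[0]+c*q[1],q[2]]
def f(p): return np.concatenate([np.subtract(proj('wrist',mp(p,q)),o) for o,q in obs])
r=least_squares(f,[.5555,.2715,1.37]); p=r.x
print(p[:2],np.degrees(p[2])); print(r.fun.reshape(-1,2))
print('housing back',[proj('wrist',mp(p,(.086,y,.067))) for y in (.0385,-.0385)])
E
python3 m2.py
```

```text
[0.5553 0.2712] 78.58353217632867
[[-0.1609 -1.1164]
 [ 1.1061 -1.2462]
 [-1.2965  0.5937]
 [-0.1824  0.2672]
 [ 0.6106  2.5082]]
housing back [(np.float64(565.6082572754891), np.float64(130.9054175130061)), (np.float64(558.4860756408559), np.float64(227.4128124403783))]
```

Fit: the magazine's axis is at (0.555, 0.271) and its +x heads 78°. The moves can't tilt the tool, so I'll drag the slide out by pressing one open finger on top of the fin, keeping the body clear of the column.

Request:
servo_tool --series '[{"offset":[0.0045,-0.001,0.04],"roll":-4,"grip":-1},{"offset":[0.0045,-0.001,0.08],"roll":-4,"grip":-1},{"offset":[0.0045,-0.001,0.12],"roll":-4,"grip":-1},{"offset":[0.0045,-0.001,0.15],"roll":-4,"grip":-1},{"offset":[0.0045,-0.001,0.175],"roll":-4,"grip":-1},{"offset":[0.0045,-0.001,0.185],"roll":-4,"grip":-1},{"offset":[0.0045,-0.001,0.189],"roll":-4,"grip":-1},{"offset":[0.0045,-0.001,0.189],"roll":-4,"grip":-1},{"offset":[0.0045,-0.001,0.189],"roll":-4,"grip":-1}]'

```text
time: 3.57
ee_pos: [0.5328, 0.1634, 0.0635]
tcp_rot: [[-0.976, 0.217, 0.002], [0.217, 0.976, 0.001], [-0.002, 0.001, -1.0]]
ft_force: [0.6, 1.2, 0.3]
width: 0.0853
grip_force: 0.0
```

```bash
python3 - <<'E'
from h import *
np.set_printoptions(precision=4,suppress=True)
shot('wrist','w2.png')
s=manip.state();print(s)
E
```

```text
{'time': 3.6167, 'joints': array([ -0.4559,  45.4599, -30.7532, 109.0673,  38.3962,  35.9617,
        21.7499]), 'qd': array([-0.1084, -0.333 , -0.1693,  0.0186,  0.1129, -0.0712, -0.0469]), 'effort': array([  0.0243, -52.2746,  -7.0268, -10.46  ,   0.0087,   0.0208,
         0.0002]), 'ee_pos': array([0.533 , 0.1636, 0.0638]), 'tcp_rot': array([[-0.9762,  0.2169,  0.0028],
       [ 0.2169,  0.9762,  0.0009],
       [-0.0025,  0.0015, -1.    ]]), 'ft_force': array([0.357 , 0.1798, 0.4647]), 'moment': array([ 0.0157, -0.0308,  0.0067]), 'grip_force': 0.0, 'width': 0.08555648159533716}
```

View pics/w2.png

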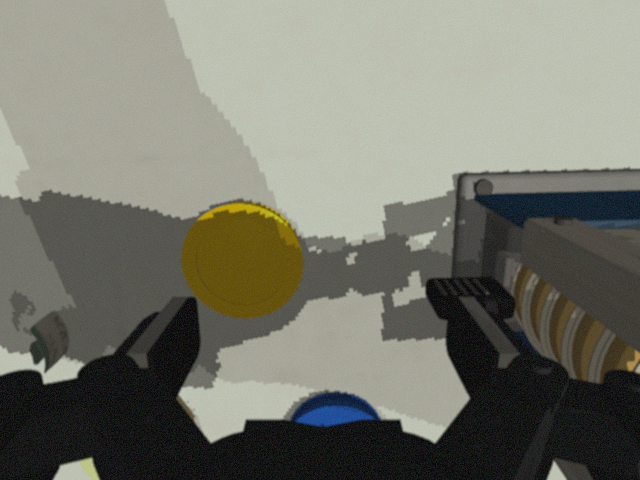

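The finger is over the fin, which spans (428–512, 278–312). I'll check the fin's lateral offset numerically.

```bash
python3 - <<'E'
from h import *
np.set_printoptions(precision=4,suppress=True)
s=manip.state();R=s['tcp_rot']
for u,v in [(429,280),(430,290),(490,280),(512,292)]:
    print(R.T@(ray('wrist',u,v,.064)-s['ee_pos']))
E
```

```text
[ 0.0109  0.04   -0.0002]
[ 0.0069  0.0407 -0.0002]
[ 0.0109  0.0625 -0.0002]
[ 0.006   0.0713 -0.0001]
```

Request:
servo_tool --series '[{"offset":[0.004,0,0.003],"roll":0,"grip":-1},{"offset":[0.004,0,0.006],"roll":0,"grip":-1},{"offset":[0.004,0,0.008],"roll":0,"grip":-1},{"offset":[0.004,0,0.009],"roll":0,"grip":-1}]'

```text
time: 3.95
ee_pos: [0.5287, 0.1641, 0.0534]
tcp_rot: [[-0.976, 0.217, 0.002], [0.217, 0.976, 0.0], [-0.001, 0.0, -1.0]]
ft_force: [2.9, -1.3, 1.1]
width: 0.0851
grip_force: 0.0
```

Request:
servo_tool --series '[{"offset":[0,0,0.001],"roll":0,"grip":-1},{"offset":[0,0,0.002],"roll":0,"grip":-1}]'

```text
time: 4.12
ee_pos: [0.5287, 0.1641, 0.0513]
tcp_rot: [[-0.976, 0.217, 0.001], [0.217, 0.976, 0.0], [-0.001, 0.0, -1.0]]
ft_force: [3.2, -0.6, 1.6]
width: 0.0855
grip_force: 0.0
```

Request:
servo_tool --series '[{"offset":[0,0,0.001],"roll":0,"grip":-1},{"offset":[0,0,0.002],"roll":0,"grip":-1}]'

```text
time: 4.28
ee_pos: [0.5288, 0.1642, 0.0503]
tcp_rot: [[-0.976, 0.217, 0.002], [0.217, 0.976, -0.0], [-0.002, 0.0, -1.0]]
ft_force: [-1.2, -5.0, 21.8]
width: 0.0856
grip_force: 10.2
```

```bash
python3 - <<'E'
from h import *
np.set_printoptions(precision=4,suppress=True)
s=manip.state();print(s['ee_pos'],s['ft_force'],s['moment'])
E
```

```text
[0.5288 0.1642 0.0503] [-1.1718 -5.0372 21.8264] [-0.1152  0.1219 -0.0369]
```

Request:
servo_tool --series '[{"offset":[0,-0.004,0],"roll":0,"grip":-1},{"offset":[0,-0.01,0],"roll":0,"grip":-1},{"offset":[0,-0.017,0],"roll":0,"grip":-1},{"offset":[0,-0.024,0],"roll":0,"grip":-1},{"offset":[0,-0.031,0],"roll":0,"grip":-1},{"offset":[0,-0.038,0],"roll":0,"grip":-1},{"offset":[0,-0.045,0],"roll":0,"grip":-1},{"offset":[0,-0.052,0],"roll":0,"grip":-1},{"offset":[0,-0.058,0],"roll":0,"grip":-1},{"offset":[0,-0.063,0],"roll":0,"grip":-1},{"offset":[0,-0.067,0],"roll":0,"grip":-1},{"offset":[0,-0.07,0],"roll":0,"grip":-1},{"offset":[0,-0.07,0],"roll":0,"grip":-1}]'

```text
time: 5.37
ee_pos: [0.5154, 0.0974, 0.0504]
tcp_rot: [[-0.976, 0.216, 0.005], [0.216, 0.976, 0.003], [-0.005, 0.004, -1.0]]
ft_force: [4.4, -0.0, 7.7]
width: 0.0851
grip_force: 3.9
```

```bash
python3 - <<'E'
from h import *
np.set_printoptions(precision=4,suppress=True)
im=shot('wrist','w3.png')
s=manip.state();print(s['ee_pos'],s['ft_force'],s['moment'],s['joints'])
E
```

```text
[0.5154 0.0974 0.0505] [3.5218 0.1116 8.5848] [ 0.361  -0.892  -0.2225] [  5.1673  44.7607 -28.9519 114.7094  41.6187  30.7418  23.9978]
```

View pics/w3.png

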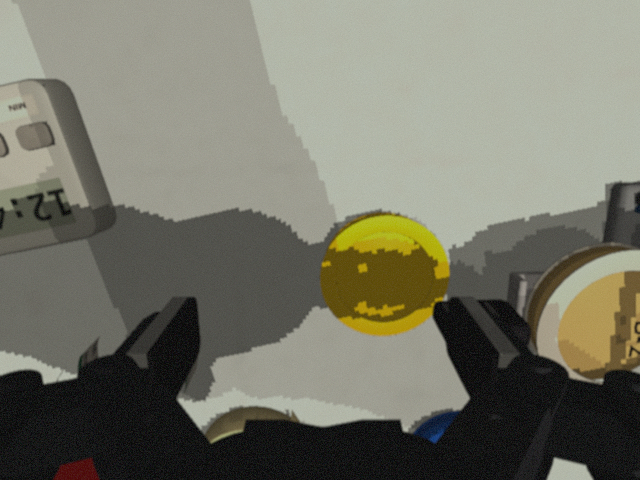

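The dish is out on the tongue at the right of the picture, and the finger is still on the fin. Next I lift, roll 90° and look at the dish.

Request:
servo_tool --series '[{"offset":[0,0,-0.03],"roll":0,"grip":-1},{"offset":[0,0,-0.07],"roll":0,"grip":-1},{"offset":[-0.002,0.0,-0.11],"roll":-7,"grip":-1},{"offset":[-0.002,0.0,-0.15],"roll":-14,"grip":-1},{"offset":[-0.002,0.03,-0.15],"roll":-21,"grip":-1},{"offset":[-0.002,0.06,-0.15],"roll":-28,"grip":-1},{"offset":[-0.002,0.083,-0.15],"roll":-35,"grip":-1},{"offset":[-0.002,0.083,-0.15],"roll":-42,"grip":-1},{"offset":[-0.002,0.083,-0.15],"roll":-49,"grip":-1},{"offset":[-0.002,0.083,-0.15],"roll":-56,"grip":-1},{"offset":[-0.002,0.083,-0.15],"roll":-63,"grip":-1},{"offset":[-0.002,0.083,-0.15],"roll":-70,"grip":-1},{"offset":[-0.002,0.083,-0.15],"roll":-77,"grip":-1},{"offset":[-0.002,0.083,-0.15],"roll":-84,"grip":-1},{"offset":[-0.002,0.083,-0.15],"roll":-89.5,"grip":-1},{"offset":[-0.002,0.083,-0.15],"roll":-89.5,"grip":-1}]'

```text
time: 6.75
ee_pos: [0.5316, 0.1765, 0.1983]
tcp_rot: [[-0.221, -0.975, -0.002], [-0.975, 0.221, 0.0], [0.0, 0.002, -1.0]]
ft_force: [0.1, 0.4, -0.7]
width: 0.0853
grip_force: 0.0
```

```bash
python3 - <<'E'
from h import *
np.set_printoptions(precision=4,suppress=True)
im=shot('wrist','w4.png')
for t in ['magazine','slide','dish_1']: print(t,[(np.round(r['rect']).tolist(),round(r['p'],2)) for r in manip.look_for('wrist',t)])
s=manip.state();print(s['ee_pos'],s['ft_force'],s['tcp_rot'],s['joints'])
E
```

```text
magazine [([231.0, 156.0, 391.0, 434.0], 0.85)]
slide [([276.0, 160.0, 356.0, 311.0], 0.62), ([247.0, 0.0, 279.0, 6.0], 0.35)]
dish_1 [([286.0, 316.0, 342.0, 337.0], 0.98), ([274.0, 328.0, 360.0, 422.0], 0.94), ([137.0, 164.0, 216.0, 229.0], 0.81), ([286.0, 307.0, 341.0, 329.0], 0.62), ([277.0, 95.0, 349.0, 174.0], 0.61), ([288.0, 299.0, 342.0, 316.0], 0.56), ([274.0, 160.0, 352.0, 310.0], 0.56), ([272.0, 207.0, 354.0, 293.0], 0.55)]
[0.5323 0.1765 0.199 ] [ 0.1921 -0.0162 -0.9097] [[-0.2263 -0.9741 -0.0005]
 [-0.9741  0.2263 -0.0004]
 [ 0.0005  0.0004 -1.    ]] [ 15.7908  44.5285 -63.3896 102.4077  44.9002  62.6475 103.1811]
```

View pics/w4.png

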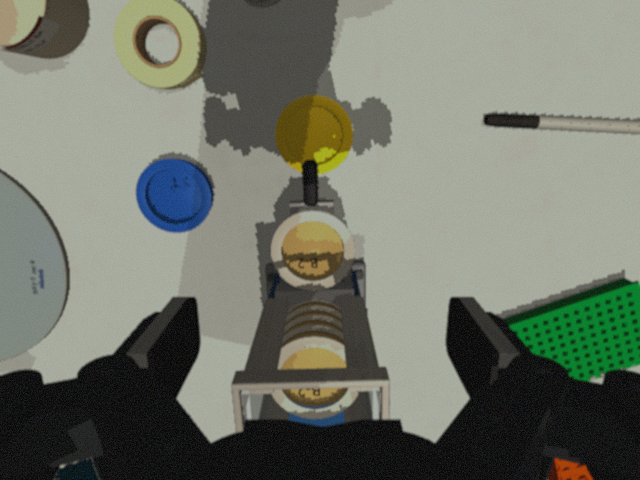

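The slide is out, with the dish centred near (313,250) and the fin at (310,182). The stack is in the column.

```bash
python3 - <<'E'
from h import *
np.set_printoptions(precision=4,suppress=True)
s=manip.state();R=s['tcp_rot']
for n,u,v,z in [('dish',313,250,.059),('finfront',310,160,.064),('finrear',311,205,.06),('colfrontL',234,384,.168),('colfrontR',389,380,.168)]:
    p=ray('wrist',u,v,z);print(n,p,R.T@(p-s['ee_pos']))
E
```

```text
dish [0.5437 0.2012 0.059 ] [-0.0267 -0.0056  0.14  ]
finfront [0.5306 0.1381 0.064 ] [ 0.0378 -0.0071  0.135 ]
finrear [0.5374 0.1686 0.06  ] [ 0.0065 -0.0067  0.139 ]
colfrontL [0.5861 0.2241 0.168 ] [-0.0585 -0.0416  0.0309]
colfrontR [0.5125 0.2388 0.168 ] [-0.0563  0.0334  0.031 ]
```

Request:
servo_tool --series '[{"offset":[-0.013,-0.006,0.03],"roll":-1,"grip":-1},{"offset":[-0.013,-0.006,0.07],"roll":-1,"grip":-1},{"offset":[-0.013,-0.006,0.105],"roll":-1,"grip":-1},{"offset":[-0.013,-0.006,0.135],"roll":-1,"grip":-1},{"offset":[-0.013,-0.006,0.152],"roll":-1,"grip":-1},{"offset":[-0.013,-0.006,0.16],"roll":-1,"grip":-1},{"offset":[-0.013,-0.006,0.16],"roll":-1,"grip":-1},{"offset":[-0.013,-0.006,0.16],"roll":-1,"grip":-1}]' --grip_force 25

```text
time: 7.62
ee_pos: [0.5417, 0.1884, 0.0398]
tcp_rot: [[-0.208, -0.978, 0.001], [-0.978, 0.208, 0.001], [-0.001, -0.001, -1.0]]
ft_force: [0.1, 0.4, 0.3]
width: 0.0852
grip_force: 0.0
```

Request:
servo_tool --series '[{"offset":[0,0,0],"roll":0,"grip":1},{"offset":[0,0,0],"roll":0,"grip":1},{"offset":[0,0,0],"roll":0,"grip":1},{"offset":[0,0,0],"roll":0,"grip":1},{"offset":[0,0,0],"roll":0,"grip":1},{"offset":[0,0,0],"roll":0,"grip":1}]'

```text
time: 8.12
ee_pos: [0.5424, 0.1883, 0.0407]
tcp_rot: [[-0.208, -0.978, 0.002], [-0.978, 0.208, 0.001], [-0.001, -0.002, -1.0]]
ft_force: [0.3, 0.1, 7.1]
width: 0.0576
grip_force: 26.2
```

```bash
python3 - <<'E'
from h import *
np.set_printoptions(precision=4,suppress=True)
s=manip.state();print(s['time'],s['ee_pos'],s['ft_force'],s['moment'],s['joints'],s['width'],s['grip_force'])
im=shot('wrist','w5.png')
E
```

```text
8.1167 [0.5424 0.1883 0.0407] [0.3053 0.1202 7.0811] [-0.1111  0.1853 -0.0108] [  8.9742  56.3207 -52.7092 106.4927  59.7483  50.0626  93.2838] 0.05759596505331906 26.19870901107788
```

View pics/w5.png

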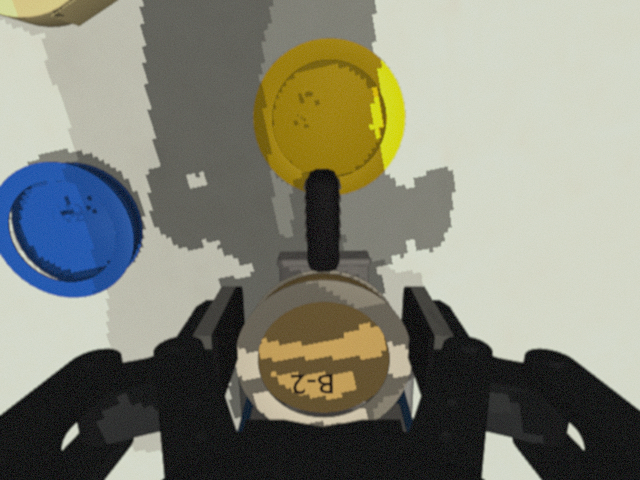

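Request:
servo_tool --series '[{"offset":[0,0,-0.015],"roll":0,"grip":1},{"offset":[0,0,-0.045],"roll":0,"grip":1},{"offset":[0,0,-0.085],"roll":0,"grip":1},{"offset":[0.012,-0.002,-0.12],"roll":0,"grip":1},{"offset":[0.04,-0.008,-0.12],"roll":0,"grip":1},{"offset":[0.08,-0.017,-0.12],"roll":0,"grip":1},{"offset":[0.12,-0.026,-0.12],"roll":0,"grip":1},{"offset":[0.16,-0.035,-0.12],"roll":0,"grip":1},{"offset":[0.2,-0.044,-0.12],"roll":0,"grip":1},{"offset":[0.24,-0.053,-0.12],"roll":0,"grip":1},{"offset":[0.28,-0.062,-0.12],"roll":0,"grip":1},{"offset":[0.32,-0.07,-0.12],"roll":-1,"grip":1},{"offset":[0.36,-0.079,-0.12],"roll":-2,"grip":1},{"offset":[0.4,-0.088,-0.12],"roll":-3,"grip":1},{"offset":[0.435,-0.096,-0.12],"roll":-3,"grip":1},{"offset":[0.46,-0.101,-0.12],"roll":-3,"grip":1},{"offset":[0.474,-0.104,-0.12],"roll":-3,"grip":1},{"offset":[0.478,-0.105,-0.12],"roll":-3,"grip":1},{"offset":[0.478,-0.105,-0.12],"roll":-3,"grip":1}]'

```text
time: 9.75
ee_pos: [0.5445, -0.3027, 0.1592]
tcp_rot: [[-0.159, -0.987, 0.0], [-0.987, 0.159, -0.0], [0.0, -0.0, -1.0]]
ft_force: [-0.3, 0.2, 0.5]
width: 0.0574
grip_force: 27.5
```

```bash
python3 - <<'E'
from h import *
np.set_printoptions(precision=4,suppress=True)
s=manip.state();print(s['time'],s['ee_pos'],s['ft_force'],s['tcp_rot'],s['joints'],s['width'],s['grip_force'])
im=shot('wrist','w6.png')
for t in ['pad_a','warmer','dish_warm','dish_1']: print(t,[(np.round(r['rect']).tolist(),round(r['p'],2)) for r in manip.look_for('wrist',t)])
E
```

```text
9.75 [ 0.5445 -0.3027  0.1592] [-0.2931  0.2095  0.4784] [[-0.1589 -0.9873  0.0002]
 [-0.9873  0.1589 -0.    ]
 [ 0.     -0.0002 -1.    ]] [ 60.3241  52.972  -63.8419  94.5217  51.379   66.5156 153.8856] 0.057431953196153906 27.492800652980804
pad_a [([268.0, 146.0, 375.0, 248.0], 0.84), ([314.0, 269.0, 347.0, 275.0], 0.52)]
warmer [([211.0, 119.0, 455.0, 430.0], 0.83)]
dish_warm [([289.0, 402.0, 364.0, 417.0], 0.63)]
dish_1 [([235.0, 269.0, 410.0, 428.0], 0.63)]
```

View pics/w6.png

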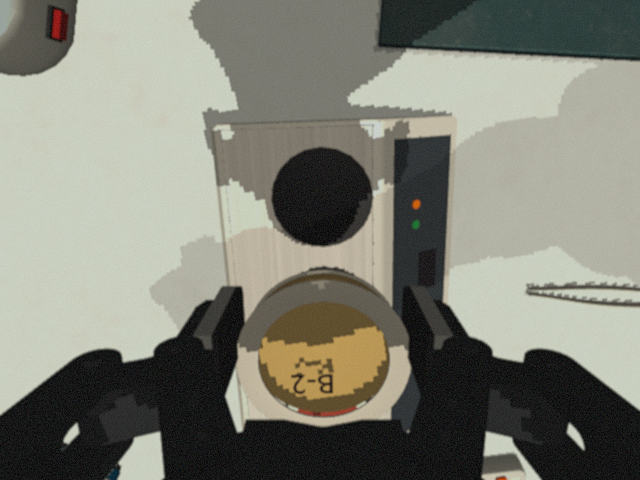

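The free right pad is at (322,197). The dish is held level, with its lid disc centred near (323.5,358).

```bash
python3 - <<'E'
from h import *
np.set_printoptions(precision=4,suppress=True)
s=manip.state();R=s['tcp_rot']
p=ray('wrist',321.8,197,.045);print('pad',p,R.T@(p-s['ee_pos']))
for n in [(323.5,358),(322.5,349)]:
    q=ray('wrist',*n,s['ee_pos'][2]+.0183);print('dish',R.T@(q-s['ee_pos']))
# warmer far edge/back edge orientation
a=ray('wrist',216,130,.042);b=ray('wrist',228,285,.042);d=b-a;print(np.degrees(np.arctan2(d[1],d[0])))
print(proj('wrist',s['ee_pos']+R@[-.0129,0,-.0183]))
E
```

```text
pad [ 0.542  -0.3162  0.045 ] [0.0169 0.0007 0.1145]
dish [-0.0124  0.0016 -0.0183]
dish [-0.0089  0.0013 -0.0183]
81.73746810657474
(np.float64(318.7412723449983), np.float64(359.3300762916795))
```

Request:
servo_tool --series '[{"offset":[0.03,0,0.03],"roll":0,"grip":1},{"offset":[0.03,0,0.065],"roll":0,"grip":1},{"offset":[0.03,0,0.09],"roll":0,"grip":1},{"offset":[0.03,0,0.105],"roll":0,"grip":1},{"offset":[0.03,0,0.112],"roll":0,"grip":1},{"offset":[0.03,0,0.115],"roll":0,"grip":1},{"offset":[0.03,0,0.117],"roll":0,"grip":1},{"offset":[0.03,0,0.117],"roll":0,"grip":1}]'

```text
time: 10.67
ee_pos: [0.5413, -0.3309, 0.0434]
tcp_rot: [[-0.156, -0.988, 0.002], [-0.988, 0.156, -0.001], [0.0, -0.002, -1.0]]
ft_force: [-0.5, 0.2, 0.6]
width: 0.0571
grip_force: 27.5
```

Request:
servo_tool --series '[{"offset":[0,0,0.0007],"roll":0,"grip":1},{"offset":[0,0,0.0014],"roll":0,"grip":1}]'

```text
time: 10.83
ee_pos: [0.541, -0.3314, 0.042]
tcp_rot: [[-0.156, -0.988, 0.002], [-0.988, 0.156, -0.001], [0.001, -0.002, -1.0]]
ft_force: [0.5, 0.1, -0.0]
width: 0.0575
grip_force: 27.5
```

Request:
servo_tool --series '[{"offset":[0,0,0.0006],"roll":0,"grip":1},{"offset":[0,0,0.0012],"roll":0,"grip":1}]'

```text
time: 11.0
ee_pos: [0.5407, -0.3315, 0.0411]
tcp_rot: [[-0.157, -0.988, 0.001], [-0.988, 0.157, -0.001], [0.001, -0.001, -1.0]]
ft_force: [-1.9, 1.2, 10.7]
width: 0.0575
grip_force: 28.7
```

Request:
servo_tool --series '[{"offset":[0,0,0],"roll":0,"grip":-0.2},{"offset":[0,0,0],"roll":0,"grip":-0.5},{"offset":[0,0,0],"roll":0,"grip":-0.8},{"offset":[0,0,0],"roll":0,"grip":-1},{"offset":[0,0,0],"roll":0,"grip":-1},{"offset":[0,0,-0.02],"roll":0,"grip":-1},{"offset":[0,0,-0.06],"roll":0,"grip":-1},{"offset":[0,0,-0.1],"roll":0,"grip":-1},{"offset":[0,0,-0.14],"roll":0,"grip":-1},{"offset":[0,0,-0.14],"roll":0,"grip":-1}]'

```text
time: 11.83
ee_pos: [0.5449, -0.3311, 0.1878]
tcp_rot: [[-0.156, -0.988, 0.012], [-0.988, 0.156, -0.004], [0.002, -0.013, -1.0]]
ft_force: [1.6, 1.2, 1.8]
width: 0.0853
grip_force: 0.0
```

```bash
python3 - <<'E'
from h import *
np.set_printoptions(precision=4,suppress=True)
s=manip.state();print(s['time'],s['ee_pos'],s['ft_force'],s['joints'],s['width'])
im=shot('wrist','w7.png');R=s['tcp_rot']
for t in ['pad_a','dish_1']:
  for r in manip.look_for('wrist',t):
    a=r['rect'];u,v=(a[0]+a[2])/2,(a[1]+a[3])/2; print(t,np.round(a),round(r['p'],2),ray('wrist',u,v,.045 if t[0]=='p' else .059))
E
```

```text
11.8333 [ 0.5449 -0.3311  0.1878] [1.5584 1.169  1.7909] [ 62.5959  51.9011 -65.1184  91.328   49.9043  69.1667 158.3774] 0.08530113143788096
pad_a [288. 188. 372. 224.] 0.96 [ 0.5345 -0.337   0.045 ]
pad_a [296. 294. 373. 364.] 0.93 [ 0.545  -0.2434  0.045 ]
pad_a [304. 375. 378. 423.] 0.8 [ 0.5496 -0.1821  0.045 ]
dish_1 [286. 189. 376. 280.] 0.93 [ 0.5346 -0.3212  0.059 ]
```

View pics/w7.png

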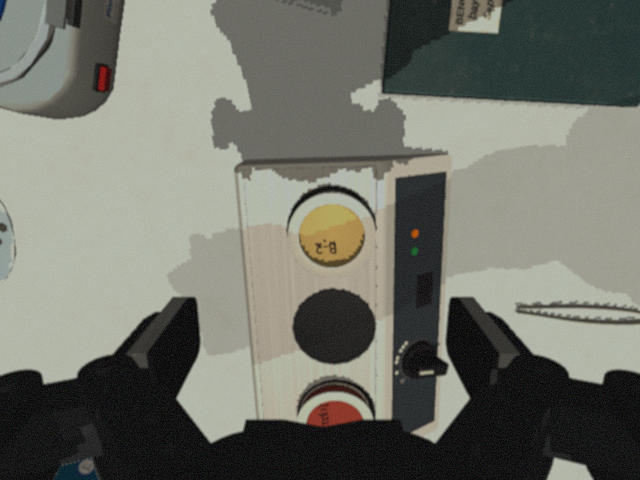

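Dish 1 is at (332,228) on the right pad, within about 1 mm of centre judging from the neighbouring pad at (334,326). Next I go back and push the slide home with a finger's back.

Request:
servo_tool --series '[{"offset":[-0.406,0.0945,0],"roll":93,"grip":-0.41},{"offset":[-0.406,0.0945,0],"roll":93,"grip":-0.41},{"offset":[-0.406,0.0945,0],"roll":93,"grip":-0.41},{"offset":[-0.406,0.0945,0],"roll":93,"grip":-0.41},{"offset":[-0.406,0.0945,0],"roll":93,"grip":-0.41},{"offset":[-0.406,0.0945,0],"roll":93,"grip":-0.41},{"offset":[-0.406,0.0945,0],"roll":93,"grip":-0.41},{"offset":[-0.406,0.0945,0],"roll":93,"grip":-0.41},{"offset":[-0.406,0.0945,0],"roll":93,"grip":-0.41},{"offset":[-0.406,0.0945,0],"roll":93,"grip":-0.41},{"offset":[-0.406,0.0945,0],"roll":93,"grip":-0.41},{"offset":[-0.406,0.0945,0],"roll":93,"grip":-0.41},{"offset":[-0.406,0.0945,0],"roll":93,"grip":-0.41},{"offset":[-0.406,0.0945,0],"roll":93,"grip":-0.41},{"offset":[-0.406,0.0945,0],"roll":93,"grip":-0.41},{"offset":[-0.406,0.0945,0],"roll":93,"grip":-0.41},{"offset":[-0.406,0.0945,0],"roll":93,"grip":-0.41}]'

```text
time: 13.4
ee_pos: [0.51, 0.0841, 0.179]
tcp_rot: [[-0.978, 0.206, -0.001], [0.206, 0.978, 0.0], [0.001, -0.0, -1.0]]
ft_force: [0.7, -0.1, -0.8]
width: 0.0602
grip_force: 0.0
```

```bash
python3 - <<'E'
from h import *
np.set_printoptions(precision=4,suppress=True)
s=manip.state();print(s['time'],s['ee_pos'],s['ft_force'],s['tcp_rot'],s['joints'],s['width'])
im=shot('wrist','w8.png');R=s['tcp_rot']
for t in ['slide']:
  for r in manip.look_for('wrist',t):
    a=r['rect'];print(a,r['p'])
    for u in (a[0],a[2]): p=ray('wrist',u,(a[1]+a[3])/2,.064);print(p,R.T@(p-s['ee_pos']))
E
```

```text
13.4 [0.51   0.0841 0.179 ] [ 0.7346 -0.0843 -0.7656] [[-0.9785  0.2063 -0.0011]
 [ 0.2063  0.9785  0.    ]
 [ 0.0011 -0.0002 -1.    ]] [ 14.9051  34.4615 -41.3223 110.4571  30.849   46.7063  34.7616] 0.060186423992725384
[0.0, 212.6, 110.9, 413.1] 0.75
[ 0.5248 -0.1433  0.064 ] [-0.0615 -0.2194  0.1149]
[ 0.5405 -0.0692  0.064 ] [-0.0616 -0.1437  0.1149]
[406.1, 188.8, 582.6, 277.5] 0.62
[0.5262 0.1367 0.064 ] [-0.0051  0.0549  0.1149]
[0.5498 0.2482 0.064 ] [-0.0052  0.1688  0.1149]
[1.0, 306.1, 59.6, 381.2] 0.42
[ 0.5471 -0.1524  0.064 ] [-0.0852 -0.2237  0.1149]
[ 0.5556 -0.1124  0.064 ] [-0.0853 -0.1828  0.1149]
```

View pics/w8.png

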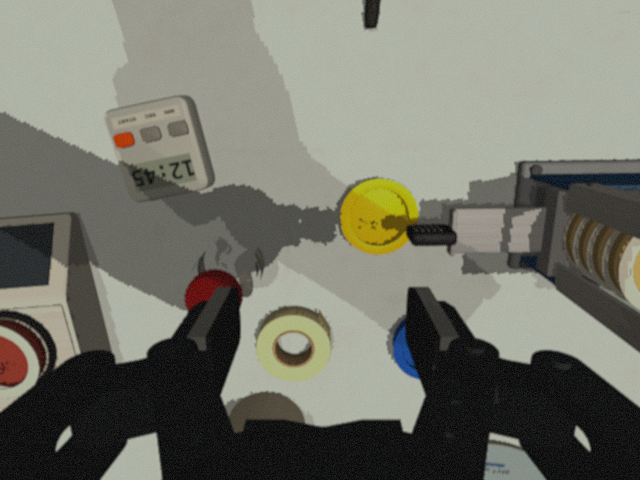

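Request:
servo_tool --series '[{"offset":[-0.003,0,0.04],"roll":0,"grip":-0.41},{"offset":[-0.003,0,0.08],"roll":0,"grip":-0.41},{"offset":[-0.003,0,0.115],"roll":0,"grip":-0.41},{"offset":[-0.003,0,0.131],"roll":0,"grip":-0.41},{"offset":[-0.003,0,0.134],"roll":0,"grip":-0.41},{"offset":[-0.003,0.004,0.134],"roll":0,"grip":-0.41},{"offset":[-0.003,0.01,0.134],"roll":0,"grip":-0.41},{"offset":[-0.003,0.017,0.134],"roll":0,"grip":-0.41},{"offset":[-0.003,0.025,0.134],"roll":0,"grip":-0.41},{"offset":[-0.003,0.033,0.134],"roll":0,"grip":-0.41},{"offset":[-0.003,0.041,0.134],"roll":0,"grip":-0.41},{"offset":[-0.003,0.049,0.134],"roll":0,"grip":-0.41},{"offset":[-0.003,0.057,0.134],"roll":0,"grip":-0.41},{"offset":[-0.003,0.064,0.134],"roll":0,"grip":-0.41},{"offset":[-0.003,0.069,0.134],"roll":0,"grip":-0.41},{"offset":[-0.003,0.072,0.134],"roll":0,"grip":-0.41},{"offset":[-0.003,0.074,0.134],"roll":0,"grip":-0.41}]'

```text
time: 14.92
ee_pos: [0.5287, 0.1571, 0.0455]
tcp_rot: [[-0.978, 0.207, 0.0], [0.207, 0.978, 0.001], [-0.0, 0.001, -1.0]]
ft_force: [-0.6, -2.1, 1.5]
width: 0.0601
grip_force: 0.9
```

Request:
servo_tool --series '[{"offset":[0,0.001,0],"roll":0,"grip":-0.41},{"offset":[0,0.002,0],"roll":0,"grip":-0.41},{"offset":[0,0.003,0],"roll":0,"grip":-0.41}]'

```text
time: 15.17
ee_pos: [0.529, 0.159, 0.0454]
tcp_rot: [[-0.978, 0.208, -0.0], [0.208, 0.978, -0.0], [0.0, -0.0, -1.0]]
ft_force: [0.1, -1.8, 0.3]
width: 0.0601
grip_force: 0.8
```

Request:
servo_tool --series '[{"offset":[0,0.001,0],"roll":0,"grip":-0.41},{"offset":[0,0.002,0],"roll":0,"grip":-0.41},{"offset":[0,0.003,0],"roll":0,"grip":-0.41}]'

```text
time: 15.42
ee_pos: [0.5297, 0.1621, 0.0454]
tcp_rot: [[-0.978, 0.208, -0.0], [0.208, 0.978, -0.0], [0.0, -0.0, -1.0]]
ft_force: [-1.1, -1.4, 0.3]
width: 0.0603
grip_force: 0.8
```

Request:
servo_tool --series '[{"offset":[0,0.001,0],"roll":0,"grip":-0.41},{"offset":[0,0.002,0],"roll":0,"grip":-0.41}]'

```text
time: 15.58
ee_pos: [0.53, 0.1638, 0.0454]
tcp_rot: [[-0.978, 0.208, -0.001], [0.208, 0.978, -0.001], [0.0, -0.001, -1.0]]
ft_force: [-1.4, -4.0, 1.4]
width: 0.0603
grip_force: 2.0
```

Request:
servo_tool --series '[{"offset":[0,0.001,0],"roll":0,"grip":-0.41},{"offset":[0,0.0015,0],"roll":0,"grip":-0.41},{"offset":[0,0.0015,0],"roll":0,"grip":-0.41}]'

```text
time: 15.83
ee_pos: [0.53, 0.1639, 0.0454]
tcp_rot: [[-0.978, 0.209, -0.001], [0.209, 0.978, -0.003], [0.001, -0.003, -1.0]]
ft_force: [-1.9, -4.6, 2.9]
width: 0.0602
grip_force: 2.7
```

Request:
servo_tool --series '[{"offset":[0,-0.005,0],"roll":0,"grip":-0.41},{"offset":[0,-0.006,-0.02],"roll":0,"grip":-0.41},{"offset":[0,-0.006,-0.03],"roll":0,"grip":-1},{"offset":[0,-0.004,-0.03],"roll":0,"grip":-1},{"offset":[0,-0.002,-0.03],"roll":0,"grip":-1},{"offset":[0,-0.002,-0.025],"roll":0,"grip":-1},{"offset":[0,-0.002,-0.015],"roll":0,"grip":-1},{"offset":[0,-0.002,-0.009],"roll":0,"grip":-1},{"offset":[0,-0.002,-0.006],"roll":0,"grip":-1},{"offset":[0,-0.002,-0.005],"roll":0,"grip":-1},{"offset":[0,-0.002,-0.0045],"roll":0,"grip":-1}]'

```text
time: 16.75
ee_pos: [0.5293, 0.1633, 0.0505]
tcp_rot: [[-0.978, 0.207, -0.001], [0.207, 0.978, -0.002], [0.001, -0.002, -1.0]]
ft_force: [-6.3, -4.6, 18.8]
width: 0.0853
grip_force: 9.6
```

Request:
servo_tool --series '[{"offset":[0,-0.004,0],"roll":0,"grip":-1},{"offset":[0,-0.01,0],"roll":0,"grip":-1},{"offset":[0,-0.017,0],"roll":0,"grip":-1},{"offset":[0,-0.024,0],"roll":0,"grip":-1},{"offset":[0,-0.031,0],"roll":0,"grip":-1},{"offset":[0,-0.038,0],"roll":0,"grip":-1},{"offset":[0,-0.045,0],"roll":0,"grip":-1},{"offset":[0,-0.052,0],"roll":0,"grip":-1},{"offset":[0,-0.058,0],"roll":0,"grip":-1},{"offset":[0,-0.063,0],"roll":0,"grip":-1},{"offset":[0,-0.067,0],"roll":0,"grip":-1},{"offset":[0,-0.07,0],"roll":0,"grip":-1},{"offset":[0,-0.07,0],"roll":0,"grip":-1}]'

```text
time: 17.83
ee_pos: [0.5155, 0.0943, 0.05]
tcp_rot: [[-0.978, 0.209, -0.0], [0.209, 0.978, -0.001], [0.0, -0.001, -1.0]]
ft_force: [-0.4, 0.2, -0.4]
width: 0.0851
grip_force: 0.0
```

Request:
servo_tool --series '[{"offset":[0,0,-0.03],"roll":0,"grip":-1},{"offset":[0,0,-0.07],"roll":0,"grip":-1},{"offset":[-0.002,0.0,-0.11],"roll":-7,"grip":-1},{"offset":[-0.002,0.0,-0.15],"roll":-14,"grip":-1},{"offset":[-0.002,0.03,-0.15],"roll":-21,"grip":-1},{"offset":[-0.002,0.06,-0.15],"roll":-28,"grip":-1},{"offset":[-0.002,0.083,-0.15],"roll":-35,"grip":-1},{"offset":[-0.002,0.083,-0.15],"roll":-42,"grip":-1},{"offset":[-0.002,0.083,-0.15],"roll":-49,"grip":-1},{"offset":[-0.002,0.083,-0.15],"roll":-56,"grip":-1},{"offset":[-0.002,0.083,-0.15],"roll":-63,"grip":-1},{"offset":[-0.002,0.083,-0.15],"roll":-70,"grip":-1},{"offset":[-0.002,0.083,-0.15],"roll":-77,"grip":-1},{"offset":[-0.002,0.083,-0.15],"roll":-84,"grip":-1},{"offset":[-0.002,0.083,-0.15],"roll":-90,"grip":-1},{"offset":[-0.002,0.083,-0.15],"roll":-90,"grip":-1},{"offset":[-0.002,0.083,-0.15],"roll":-90,"grip":-1}]'

```text
time: 19.25
ee_pos: [0.5347, 0.1762, 0.1999]
tcp_rot: [[-0.21, -0.978, -0.0], [-0.978, 0.21, 0.001], [-0.001, 0.001, -1.0]]
ft_force: [0.5, 0.1, 0.5]
width: 0.0854
grip_force: 0.0
```

```bash
cat > d.py <<'E'
from h import *
np.set_printoptions(precision=4,suppress=True)
s=manip.state();R=s['tcp_rot'];print(s['time'],s['ee_pos'],R[:,0],s['joints'])
im=shot('wrist','w9.png')
for t,z in [('dish_1',.059),('slide',.064),('magazine',.168)]:
  for r in manip.look_for('wrist',t):
    a=r['rect'];u,v=(a[0]+a[2])/2,(a[1]+a[3])/2; p=ray('wrist',u,v,z); print(t,np.round(a),round(r['p'],2),R.T@(p-s['ee_pos']))
    if t=='slide':p=ray('wrist',u,a[1],z);print('   front',R.T@(p-s['ee_pos']))
# dark fin rows in column band, for a check against the first look
g=cv2.cvtColor(im,cv2.COLOR_RGB2GRAY)
print([(r,np.where(g[r,290:345]<45)[0][[0,-1]]+290) for r in range(150,215,6) if (g[r,290:345]<45).any()])
E
python3 d.py
```

```text
19.25 [0.5347 0.1762 0.1999] [-0.2104 -0.9776 -0.0005] [ 16.3855  45.3195 -64.8022 102.0257  45.8075  63.7102 103.542 ]
dish_1 [277. 326. 364. 424.] 0.91 [-0.1306 -0.0008  0.141 ]
dish_1 [289. 315. 349. 337.] 0.78 [-0.0877 -0.0017  0.1409]
dish_1 [290. 306. 345. 325.] 0.61 [-0.0788 -0.003   0.1409]
dish_1 [286. 278. 353. 313.] 0.58 [-0.0624 -0.0013  0.1409]
dish_1 [139. 154. 220. 228.] 0.57 [ 0.0159 -0.0976  0.1408]
dish_1 [281.  94. 356. 171.] 0.55 [ 0.0552 -0.0016  0.1409]
slide [297. 225. 338. 282.] 0.94 [-0.0276 -0.0024  0.1359]
   front [-0.0068 -0.0024  0.1359]
magazine [239. 222. 395. 431.] 0.85 [-0.0279 -0.0015  0.0319]
[]
```

The finger slipped and the slide is only about 23 mm out. That's far enough for a straight vertical grip on the fin, so I'll grip it and pull the rest.

Request:
servo_tool --series '[{"offset":[-0.011,-0.0024,0.03],"roll":0,"grip":-0.5},{"offset":[-0.011,-0.0024,0.07],"roll":0,"grip":-0.3},{"offset":[-0.011,-0.0024,0.11],"roll":0,"grip":-0.2},{"offset":[-0.011,-0.0024,0.135],"roll":0,"grip":-0.2},{"offset":[-0.011,-0.0024,0.148],"roll":0,"grip":-0.2},{"offset":[-0.011,-0.0024,0.151],"roll":0,"grip":-0.2},{"offset":[-0.011,-0.0024,0.151],"roll":0,"grip":1},{"offset":[-0.011,-0.0024,0.151],"roll":0,"grip":1},{"offset":[-0.011,-0.0024,0.151],"roll":0,"grip":1},{"offset":[-0.011,-0.0024,0.151],"roll":0,"grip":1},{"offset":[-0.011,-0.0024,0.151],"roll":0,"grip":1},{"offset":[-0.011,-0.0024,0.151],"roll":0,"grip":1}]' --grip_force 40

```text
time: 20.45
ee_pos: [0.5415, 0.1868, 0.051]
tcp_rot: [[-0.208, -0.978, 0.005], [-0.978, 0.208, 0.001], [-0.002, -0.004, -1.0]]
ft_force: [2.3, -0.9, 7.4]
width: 0.0083
grip_force: 41.3
```

Request:
servo_tool --series '[{"offset":[0.004,0,0],"roll":0,"grip":1},{"offset":[0.011,0,0],"roll":0,"grip":1},{"offset":[0.019,0,0],"roll":0,"grip":1},{"offset":[0.027,0,0],"roll":0,"grip":1},{"offset":[0.034,0,0],"roll":0,"grip":1},{"offset":[0.039,0,0],"roll":0,"grip":1},{"offset":[0.042,0,0],"roll":0,"grip":1},{"offset":[0.042,0,0],"roll":0,"grip":1}]'

```text
time: 21.12
ee_pos: [0.5372, 0.1652, 0.0526]
tcp_rot: [[-0.2, -0.98, 0.015], [-0.979, 0.2, 0.039], [-0.041, -0.007, -0.999]]
ft_force: [14.4, 34.4, -19.1]
width: 0.0076
grip_force: 38.5
```

Request:
servo_tool --series '[{"offset":[0.001,0,0],"roll":0,"grip":1},{"offset":[0.002,0,0],"roll":0,"grip":1}]'

```text
time: 21.28
ee_pos: [0.5371, 0.1651, 0.0527]
tcp_rot: [[-0.199, -0.98, 0.016], [-0.979, 0.199, 0.042], [-0.044, -0.007, -0.999]]
ft_force: [16.1, 39.6, -24.7]
width: 0.0075
grip_force: 38.3
```

It's blocked at 40 N, so I'll back off the pull and work out what is held.

Request:
servo_tool --series '[{"offset":[-0.012,0,0],"roll":0,"grip":1},{"offset":[-0.022,0,0],"roll":0,"grip":1}]'

```text
time: 21.45
ee_pos: [0.5376, 0.1671, 0.0522]
tcp_rot: [[-0.207, -0.978, 0.006], [-0.978, 0.207, 0.002], [-0.003, -0.005, -1.0]]
ft_force: [-0.9, -5.7, 28.5]
width: 0.0074
grip_force: 47.4
```

```bash
python3 - <<'E'
from h import *
im=cv2.imread('pics/w9.png'); hsv=cv2.cvtColor(im,cv2.COLOR_BGR2HSV)
print('w9 gray, cols 260..380 step 8')
g=cv2.cvtColor(im,cv2.COLOR_BGR2GRAY)
for r in range(90,340,8): print(r,*['%3d'%g[r,c] for c in range(260,384,8)], '| hue',hsv[r,316,0],hsv[r,316,1])
s=manip.state();print(s['ee_pos'],s['ft_force'],s['width'])
shot('wrist','w10.png'); 
for t in ['slide','dish_1','magazine']:
  for r in manip.look_for('wrist',t): print(t,np.round(r['rect']),round(r['p'],2))
E
```

```text
w9 gray, cols 260..380 step 8
90  75  77  75  76  80  74  83  78  99  97 164 166 165 168 169 167 | hue 41 26
98  74  76  73  76  80  73  78 102  99 107 150 168 171 150 100 113 | hue 23 195
106  81  73  76  81  74  74  69  90  84  93  98 100 148 101 100 100 | hue 24 197
114  77  77  78  76  72  72  78 103 100 104  76 103  97  99  99 102 | hue 24 204
122  80  81  76  73  71  75  79  98  98  98 102  98 101 101 103  98 | hue 24 228
130  74  76  77  71  77  67  92  95  97 102  95  88 138  98  98  98 | hue 24 232
138  74  80  74  73  71  67  89  89  99 104  91  87  93  98  96  99 | hue 23 238
146 107  79  74  69  76  71  94  96 109 112  99  94  95  99 146 161 | hue 24 223
154 144 144 145 111  73  75  89 154 157 153 103 158 153 131 164 165 | hue 31 216
162 141 146 147 144 135 130 128  89 103 149 155 165 165 169 166 167 | hue 24 235
170 147 145 144 146 146 153 152 151 151 158 167 167 166 165 170 164 | hue 31 233
178 138 144 145 144 143 169 165 166 166 168 169 166 166 166 165 169 | hue 42 20
186 144 149 144 142 143 169 162 166 165 168 168 167 170 167 170 169 | hue 38 24
194 143 146 143 143 14
[... 1061 characters left out ...]
 72  58  60  63 170 168 | hue 22 151
306 143  56  55  59  61  67  74  79  75  68  67  59  65  68 167 167 | hue 18 46
314 151  60  52  62  64  80  85  81  77  95  80  58  66  61 162 166 | hue 21 39
322 146  57  59  54  81  80  83  80  89  96  78  60  59  61  89 167 | hue 20 45
330  85  56  63  52  78  84 143 166 152 120  72  60  58  59  60 165 | hue 32 24
338  54  56  59  57 148 154 161 163 161 156 146  76  57  61  66 170 | hue 39 26
[0.5375632  0.1671221  0.05217997] [-0.91215926 -5.73228939 28.47118527] 0.007356310627982882
slide [304. 309. 345. 429.] 0.89
slide [304. 306. 345. 430.] 0.51
dish_1 [ 19. 206. 160. 326.] 0.95
dish_1 [263. 101. 395. 238.] 0.85
magazine [300. 305. 344. 428.] 0.96
```

```bash
python3 - <<'E'
from h import *
im=cv2.imread('pics/w10.png'); g=cv2.cvtColor(im,cv2.COLOR_BGR2GRAY); h=cv2.cvtColor(im,cv2.COLOR_BGR2HSV)
for r in range(230,440,8): print(r,*['%3d'%g[r,c] for c in range(210,440,10)],'|',*h[r,[322,290],0],*h[r,[322,290],1])
s=manip.state();R=s['tcp_rot']
C=np.array([.5553,.2712,0]);mx=np.array([.208,.978,0])
for n,x,z in [('fin front if s=24',-.087,.064),('fin front s=46',-.109,.064),('stop top s=24',-.055,.051),('stop s=46',-.077,.051),('colfront top',-.0385,.168),('col front bottom',-.0385,.062)]:
    print(n,np.round(proj('wrist',C+mx*x+[0,0,z])))
E
```

```text
230 142  92  95  93  93  92  88  91 120 112 112 116 117 112 111 121 119 120 122 119 177 207 204 | 23 23 217 19
238 175 175 174 166  93  89  91  91 124 121 121 117 113 118 146 142 119 187 205 205 206 202 206 | 26 27 46 22
246 175 174 178 173 174 173 140  96  93 123 122 121 125 191 203 203 204 208 208 202 204 206 203 | 24 16 21 29
254 174 174 172 176 175 175 174 178 178  88  91 107 174 202 202 206 205 202 204 205 206 204 203 | 36 34 12 21
262 174 178 175 178 175 175 179 174 177 176  92  93 196 202 206 206 205 208 208 203 206 206 203 | 20 26 26 23
270 174 174 178 178 177 172 178 176 175 177  90  93 161 179 180 179 179 186 197 204 201 206 203 | 34 30 19 22
278 178 177 175 179 177 173 177 178 178 177  97  91 180 176 177 176 176 177 183 180 202 202 204 | 40 32 16 18
286 177 178 178 179 175 174 172 177 178  61  20  90 164  64  66 179 177 176 179 178 205 207 202 | 33 24 24 21
294 177 174 177 177 180 177 179 109 103  65  11  94 180  65  63 101 179 176 174 173 204 204 203 | 25 25 16 15
302 176 179 177 177 177 178 175  14  42  63  16  94 165  58  63  19   5 178 176 176 206 200 201 | 26 50 20 18
[... 1342 characters left out ...]
 9  20  23  26  18  24  27  28 147 145 143 174  31  14  13  14  31  34  28  22  33 | 18 120 22 9
414  27  20  27  20  21  27  17  12  17  21  77  77 103 105  22  11  29  27  24  23  29  14  35 | 15 60 19 15
422  29  19   9  27  28  30  19  20  18  20  76  75  78  92  23  19  12  24  19  11  14  19  35 | 0 113 13 49
430  29  19  27  13  32  13   7  24  22  14  28  20  20  23   8  25  13  13  24  26  25  22  22 | 135 68 34 82
438  22  35  29  24  23  16  19  26  18  22  15  25  27   8  25  30  29  23  21  24  19  17  15 | 120 127 36 92
fin front if s=24 [330. 358.]
fin front s=46 [331. 302.]
stop top s=24 [330. 408.]
stop s=46 [330. 361.]
colfront top [ 336. 1029.]
col front bottom [330. 462.]
```

Request:
servo_tool --series '[{"offset":[0,0,-0.003],"roll":0,"grip":0.5},{"offset":[0,0,-0.003],"roll":0,"grip":0},{"offset":[0,0,-0.003],"roll":0,"grip":-1},{"offset":[0,0,-0.03],"roll":0,"grip":-1},{"offset":[0,0,-0.07],"roll":0,"grip":-1},{"offset":[0,0,-0.11],"roll":0,"grip":-1},{"offset":[-0.01,0,-0.15],"roll":0,"grip":-1},{"offset":[-0.01,0,-0.15],"roll":0,"grip":-1},{"offset":[-0.01,0,-0.15],"roll":0,"grip":-1},{"offset":[-0.01,0,-0.15],"roll":0,"grip":-1}]'

```text
time: 22.48
ee_pos: [0.5364, 0.1733, 0.1982]
tcp_rot: [[-0.208, -0.978, -0.001], [-0.978, 0.208, -0.002], [0.002, 0.001, -1.0]]
ft_force: [0.0, -0.3, 0.2]
width: 0.0855
grip_force: 0.0
```

```bash
sed -i 's/w9.png/w11.png/' d.py; python3 d.py; python3 - <<'E'
from h import *
im=cv2.imread('pics/w11.png'); g=cv2.cvtColor(im,cv2.COLOR_BGR2GRAY); h=cv2.cvtColor(im,cv2.COLOR_BGR2HSV)
for r in range(180,330,5): print(r,*['%3d'%g[r,c] for c in range(268,370,6)],'| sat',*h[r,[304,322,340],1])
E
```

```text
22.4833 [0.5364 0.1733 0.1982] [-0.2082 -0.9781  0.0022] [ 16.349   45.2793 -64.2187 101.9368  45.6818  63.5218 104.1546]
dish_1 [290. 313. 348. 335.] 0.88 [-0.0842 -0.0007  0.139 ]
dish_1 [292. 322. 352. 345.] 0.81 [-0.092   0.0015  0.139 ]
dish_1 [277. 334. 367. 428.] 0.73 [-0.1336  0.0013  0.1389]
dish_1 [295. 285. 350. 323.] 0.7 [-0.0678  0.0019  0.1391]
dish_1 [143. 161. 223. 230.] 0.63 [ 0.0138 -0.094   0.1392]
dish_1 [283. 101. 358. 174.] 0.6 [0.0523 0.0004 0.1393]
slide [299. 215. 344. 290.] 0.97 [-0.0262  0.001   0.1341]
   front [0.0006 0.001  0.1342]
magazine [241. 212. 399. 427.] 0.81 [-0.0233  0.0005  0.0301]
[]
180 142 146 144 144 145 143 164 165 169 168 164 169 168 167 166 166 169 | sat 22 17 18
185 145 141 144 141 147 145 168 159 168 166 169 171 167 167 169 169 167 | sat 19 23 20
190 146 145 142 145 144 157 165 113  96 164 171 168 166 168 165 166 167 | sat 21 20 23
195 147 144 142 146 143 165 165  95  98 125 169 165 169 171 170 165 168 | sat 24 18 22
200 143 146 143 145 145 165 166 108  99 138 168 169 166 167 164 172 166 | sat 23 20 17
205 146 146 143 145 146 168 168 
[... 1451 characters left out ...]
 73  46  35  41  31  66 139 100  83 145 169 165 152  40  46  32  61 | sat 42 31 25
295  74  45  24  39  62 119  79  78  90  93  98 124 152 109  44  26  30 | sat 40 91 33
300  76  51  40  49  69  77  74  85  94  91  91  93 101 106  62  58  58 | sat 99 144 48
305  82  62  57  60  53  74  69  73  79  79  87  98  71  64  58  60  67 | sat 127 134 127
310 118  53  61  55  60  66  75  70  68  72  69  73  64  65  62  61  62 | sat 108 132 144
315  88  61  56  61  58  70  67  86 107 110  95  71  68  71  63  61  60 | sat 121 41 129
320  63  55  64  57  60  77  86  80  75  80  81 100  83  60  62  60  60 | sat 36 42 32
325  57  59  55  59  61  82  80  86  95 105  94  81  83  80  63  55  61 | sat 34 44 42
```

Row profiles show the fin 10–15 mm further out while the dish's front rim stayed put. So the second dish didn't drop fully because the slide was a few mm short of home, and it is hung on the rear deck. I'll push the slide fully home with the gripper fully open, which keeps the body farther from the column.

Request:
servo_tool --series '[{"offset":[0.0725,0.004,0],"roll":90,"grip":-1},{"offset":[0.0725,0.004,0],"roll":90,"grip":-1},{"offset":[0.0725,0.004,0],"roll":90,"grip":-1},{"offset":[0.0725,0.004,0],"roll":90,"grip":-1},{"offset":[0.0725,0.004,0],"roll":90,"grip":-1},{"offset":[0.0725,0.004,0],"roll":90,"grip":-1},{"offset":[0.0725,0.004,0],"roll":90,"grip":-1},{"offset":[0.0725,0.004,0],"roll":90,"grip":-1},{"offset":[0.0725,0.004,0],"roll":90,"grip":-1},{"offset":[0.0725,0.004,0],"roll":90,"grip":-1},{"offset":[0.0725,0.004,0],"roll":90,"grip":-1},{"offset":[0.0725,0.004,0],"roll":90,"grip":-1},{"offset":[0.0725,0.004,0],"roll":90,"grip":-1},{"offset":[0.0725,0.004,0],"roll":90,"grip":-1},{"offset":[0.0725,0.004,0],"roll":90,"grip":-1}]'

```text
time: 23.93
ee_pos: [0.5175, 0.1043, 0.1984]
tcp_rot: [[-0.979, 0.205, -0.001], [0.205, 0.979, -0.0], [0.001, -0.001, -1.0]]
ft_force: [-0.4, -0.5, -0.9]
width: 0.0854
grip_force: 0.0
```

```bash
cat > e.py <<'E'
from h import *
np.set_printoptions(precision=4,suppress=True)
s=manip.state();R=s['tcp_rot'];print(s['time'],s['ee_pos'],R[:,0],s['joints'])
im=shot('wrist','w12.png')
for t,z in [('dish_1',.059),('slide',.064)]:
  for r in manip.look_for('wrist',t):
    a=r['rect'];v=(a[1]+a[3])/2
    print(t,np.round(a),round(r['p'],2),*[R.T@(ray('wrist',u,v,z)-s['ee_pos']) for u in (a[0],a[2])])
E
python3 e.py
```

```text
23.9333 [0.5175 0.1043 0.1984] [-0.9787  0.2054  0.0011] [ 13.5647  33.9254 -42.6344 107.6582  29.5369  50.0574  34.3151]
dish_1 [315. 172. 387. 245.] 0.93 [ 0.0059 -0.0046  0.1394] [0.0059 0.0455 0.1394]
dish_1 [545. 214. 562. 276.] 0.89 [-0.0211  0.1596  0.1393] [-0.0211  0.1718  0.1393]
dish_1 [532. 208. 549. 269.] 0.74 [-0.0162  0.1492  0.1393] [-0.0162  0.1615  0.1393]
dish_1 [367. 297. 436. 361.] 0.73 [-0.0876  0.0345  0.1393] [-0.0877  0.0867  0.1392]
dish_1 [500. 189. 543. 265.] 0.6 [-0.0077  0.1261  0.1393] [-0.0077  0.1564  0.1393]
dish_1 [554. 219. 640. 302.] 0.58 [-0.0326  0.1675  0.1393] [-0.0327  0.2295  0.1392]
slide [424. 198. 510. 245.] 0.63 [-0.0023  0.0711  0.1344] [-0.0024  0.1303  0.1343]
```

Request:
servo_tool --series '[{"offset":[-0.002,0,0.04],"roll":0,"grip":-1},{"offset":[-0.002,0,0.08],"roll":0,"grip":-1},{"offset":[-0.002,0,0.12],"roll":0,"grip":-1},{"offset":[-0.002,0,0.145],"roll":0,"grip":-1},{"offset":[-0.002,0,0.156],"roll":0,"grip":-1},{"offset":[-0.002,0.004,0.158],"roll":0,"grip":-1},{"offset":[-0.002,0.01,0.158],"roll":0,"grip":-1},{"offset":[-0.002,0.016,0.158],"roll":0,"grip":-1},{"offset":[-0.002,0.023,0.158],"roll":0,"grip":-1},{"offset":[-0.002,0.03,0.158],"roll":0,"grip":-1},{"offset":[-0.002,0.036,0.158],"roll":0,"grip":-1},{"offset":[-0.002,0.04,0.158],"roll":0,"grip":-1},{"offset":[-0.002,0.044,0.158],"roll":0,"grip":-1}]'

```text
time: 25.17
ee_pos: [0.5298, 0.1477, 0.0418]
tcp_rot: [[-0.978, 0.208, 0.002], [0.208, 0.978, 0.0], [-0.001, 0.001, -1.0]]
ft_force: [0.1, -1.2, 3.8]
width: 0.0852
grip_force: 1.5
```

Request:
servo_tool --series '[{"offset":[0,0.0015,0],"roll":0,"grip":-1},{"offset":[0,0.003,0],"roll":0,"grip":-1},{"offset":[0,0.004,0],"roll":0,"grip":-1}]'

```text
time: 25.42
ee_pos: [0.53, 0.1509, 0.0411]
tcp_rot: [[-0.978, 0.208, 0.0], [0.208, 0.978, -0.0], [-0.0, -0.0, -1.0]]
ft_force: [0.7, -2.0, 3.6]
width: 0.0852
grip_force: 1.4
```

Request:
servo_tool --series '[{"offset":[0,0.001,0],"roll":0,"grip":-1},{"offset":[0,0.002,0],"roll":0,"grip":-1},{"offset":[0,0.003,0],"roll":0,"grip":-1}]'

```text
time: 25.67
ee_pos: [0.5302, 0.152, 0.041]
tcp_rot: [[-0.978, 0.209, -0.001], [0.209, 0.978, -0.003], [0.0, -0.003, -1.0]]
ft_force: [-0.9, -6.3, 7.4]
width: 0.0857
grip_force: 4.6
```

Request:
servo_tool --series '[{"offset":[0,0.001,0],"roll":0,"grip":-1},{"offset":[0,0.002,0],"roll":0,"grip":-1},{"offset":[0,0.003,0],"roll":0,"grip":-1}]'

```text
time: 25.92
ee_pos: [0.5302, 0.1521, 0.0411]
tcp_rot: [[-0.978, 0.21, -0.003], [0.21, 0.978, -0.008], [0.001, -0.008, -1.0]]
ft_force: [-3.9, -12.0, 13.2]
width: 0.0855
grip_force: 8.2
```

Request:
servo_tool --series '[{"offset":[0,0.0015,0],"roll":0,"grip":-1},{"offset":[0,0.003,0],"roll":0,"grip":-1},{"offset":[0,0.004,0],"roll":0,"grip":-1},{"offset":[0,0.004,0],"roll":0,"grip":-1}]'

```text
time: 26.25
ee_pos: [0.5302, 0.1523, 0.0413]
tcp_rot: [[-0.977, 0.212, -0.005], [0.212, 0.977, -0.014], [0.002, -0.015, -1.0]]
ft_force: [-6.1, -16.5, 18.8]
width: 0.0856
grip_force: 12.0
```

Request:
servo_tool --series '[{"offset":[0,-0.012,0],"roll":0,"grip":-1},{"offset":[0,-0.018,0],"roll":0,"grip":-1},{"offset":[0,-0.018,-0.04],"roll":0,"grip":-1},{"offset":[0,-0.018,-0.08],"roll":0,"grip":-1},{"offset":[0,-0.018,-0.12],"roll":0,"grip":-1},{"offset":[-0.0035,-0.01,-0.16],"roll":2,"grip":-1},{"offset":[-0.0035,0.005,-0.2],"roll":4,"grip":-1},{"offset":[-0.0035,0.005,-0.211],"roll":4,"grip":-1},{"offset":[-0.0035,0.005,-0.211],"roll":4,"grip":-1},{"offset":[-0.0035,0.005,-0.211],"roll":4,"grip":-1}]'

```text
time: 27.08
ee_pos: [0.5364, 0.1653, 0.2521]
tcp_rot: [[-0.962, 0.275, 0.001], [0.275, 0.962, 0.001], [-0.001, 0.001, -1.0]]
ft_force: [0.3, -0.3, -1.3]
width: 0.0854
grip_force: 0.0
```

```bash
sed -i 's/w12.png/w13.png/' e.py; python3 e.py; python3 - <<'E'
from h import *
for f in ['w1','w13']:
    g=cv2.imread(f'pics/{f}.png',0); h=cv2.cvtColor(cv2.imread(f'pics/{f}.png'),cv2.COLOR_BGR2HSV)
    m=(g[180:206,350:440]<40); ys,xs=np.where(m); print(f,'fin px',xs.min()+350,xs.max()+350,ys.mean()+180, np.where(m.sum(0)>4)[0][[0,-1]]+350)
    # tan lid of the top dish inside the column opening
    t=((h[...,0]>14)&(h[...,0]<26)&(h[...,1]>90)&(g>100))[165:285,446:570]; ys,xs=np.where(t); print(' lid',xs.min()+446,xs.max()+446,ys.min()+165,ys.max()+165,xs.mean()+446,ys.mean()+165,len(xs))
E
```

```text
27.0833 [0.5364 0.1653 0.2521] [-0.9615  0.2747 -0.0007] [  7.5676  32.5416 -43.1112  99.186   25.5485  58.4616  29.3269]
dish_1 [248. 159. 306. 221.] 0.92 [ 0.0106 -0.0619  0.1931] [ 0.0106 -0.0147  0.1931]
dish_1 [426. 176. 518. 250.] 0.9 [-0.0087  0.0839  0.1932] [-0.0087  0.1599  0.1932]
dish_1 [304. 270. 368. 322.] 0.6 [-0.0835 -0.0173  0.1932] [-0.0835  0.0386  0.1932]
dish_1 [415. 179. 420. 196.] 0.59 [0.0124 0.0738 0.1932] [0.0124 0.0775 0.1932]
dish_1 [416. 183. 423. 209.] 0.46 [0.0059 0.0747 0.1932] [0.0059 0.0807 0.1932]
dish_1 [423. 184. 431. 215.] 0.45 [0.0026 0.0811 0.1932] [0.0026 0.0871 0.1932]
slide [370. 172. 417. 212.] 0.71 [0.0098 0.0364 0.1881] [0.0098 0.0742 0.1882]
w1 fin px 372 409 192.1267942583732 [372 409]
 lid 446 501 172 233 472.9812075169932 202.6953218712515 2501
w13 fin px 371 408 193.06476683937825 [372 408]
 lid 446 497 173 232 469.675570874623 202.2137009909522 2321
```

```bash
python3 - <<'E'
from h import *
a=cv2.imread('pics/w1.png',0);b=cv2.imread('pics/w13.png',0)
def m(n,x0,y0,x1,y1):
    t=a[y0:y1,x0:x1]; r=cv2.matchTemplate(b[y0-12:y1+12,x0-12:x1+12],t,cv2.TM_CCOEFF_NORMED)
    _,v,_,p=cv2.minMaxLoc(r); x,y=p
    c=r[y,x-1:x+2]; sx=(c[0]-c[2])/(2*(c[0]-2*c[1]+c[2])); print(n,round(x-12+sx,2),y-12,round(v,3))
m('fin',366,180,398,205); m('colframe',560,140,592,200); m('colframeL',430,240,452,296)
m('housing z.067',535,140,572,160) ; m('flange',385,130,440,150); m('lid text',480,190,502,225)
m('yellow',240,150,315,230)
E
```

```text
fin -0.72 1 0.977
colframe -1.7 2 0.989
colframeL -1.32 1 0.988
housing z.067 -1.45 2 0.987
flange -0.51 1 0.988
lid text -4.41 1 0.874
yellow -0.47 0 0.977
```

```bash
python3 - <<'E'
from h import *
C=np.array([.5553,.2712,0]);mx=np.array([.208,.978,0]);my=np.array([-.978,.208,0])
for f,du,dv in [('w1',1.2,-1.4),('w13',0,0)]:
    im=cv2.cvtColor(cv2.imread(f'pics/{f}.png'),cv2.COLOR_BGR2HSV)
    for y in (.008,-.012):
        print(f,y)
        L=[]
        for z in np.arange(.062,.122,.003):
            u,v=proj('wrist',C-.029*mx+y*my+[0,0,z]); u+=du; v+=dv
            p=cv2.getRectSubPix(im,(1,1),(float(u),float(v)))[0,0]; L.append('%d:%d/%d'%(round(z*1000),p[2],p[1]))
        print(' '.join(L), 'u,v end %.0f %.0f'%(u,v))
E
python3 - <<'E'
import cv2
for f in ['w1','w13']:
    im=cv2.imread(f'pics/{f}.png');h=cv2.cvtColor(im,cv2.COLOR_BGR2HSV);dv=0 if f=='w1' else 1
    print(f)
    for r in (195,205,215,225): print(r,*['%d/%d'%(h[r+dv,c,2],h[r+dv,c,1]) for c in range(408,530,4)])
E
```

```text
w1 0.008
62:93/35 65:95/57 68:81/53 71:80/43 74:87/46 77:87/47 80:79/55 83:71/58 86:75/52 89:82/45 92:82/41 95:75/48 98:64/63 101:59/49 104:58/35 107:57/31 110:74/40 113:113/38 116:153/29 119:173/25 u,v end 441 195
w1 -0.012
62:93/43 65:104/44 68:102/42 71:97/43 74:94/47 77:84/47 80:80/42 83:80/42 86:81/44 89:88/43 92:100/40 95:121/43 98:134/42 101:115/43 104:77/39 107:58/36 110:57/30 113:86/36 116:138/34 119:168/29 u,v end 441 224
w13 0.008
62:101/46 65:102/44 68:93/44 71:91/42 74:93/43 77:90/36 80:85/39 83:84/46 86:102/34 89:134/39 92:149/44 95:150/43 98:139/45 101:100/35 104:69/35 107:57/39 110:71/35 113:108/40 116:151/33 119:172/24 u,v end 440 197
w13 -0.012
62:90/45 65:93/49 68:96/45 71:98/41 74:98/44 77:95/43 80:110/38 83:128/37 86:141/44 89:150/41 92:151/42 95:154/47 98:143/46 101:115/41 104:78/37 107:55/55 110:53/40 113:79/36 116:128/31 119:167/27 u,v end 440 225
w1
195 18/156 81/28 92/39 93/44 94/30 84/49 94/46 57/31 154/31 171/30 169/81 175/109 172/130 175/124 172/133 173/127 173/128 175/128 171/133 173/130 172/129 171/136 175/128 119/126 109/131 134/27 107/43 111/53 113/65
[... 917 characters left out ...]
 113/172 112/166
205 84/30 82/16 92/36 97/47 89/34 156/41 149/44 53/34 172/27 156/42 175/140 168/140 171/140 175/137 171/137 177/134 167/136 164/143 101/129 158/137 167/137 173/136 113/131 104/135 108/54 163/39 105/39 98/5 101/164 115/157 108/179
215 36/135 49/10 37/117 35/131 98/34 128/46 142/43 53/58 169/27 159/40 170/134 169/140 170/137 170/143 172/136 157/140 153/135 116/143 108/123 143/132 122/130 145/130 109/138 89/80 173/37 177/35 116/37 96/173 102/160 112/166 114/159
225 42/97 54/14 55/23 62/37 43/53 35/204 68/23 48/32 172/28 156/29 165/104 166/140 172/139 170/143 170/143 171/140 174/136 175/136 162/142 118/140 93/123 107/55 174/35 173/34 171/33 129/32 62/37 68/49 77/33 117/52 142/16
```

Matching against the first wrist view confirms the slide is home, but the stack has dropped only part of a dish height. The dish's rear still hangs on the deck edge. I'll draw the slide slowly about 10 mm, then nudge it home briskly so the deck slips from under the dish.

Request:
servo_tool --series '[{"offset":[0.0063,-0.004,0.04],"roll":-4,"grip":-1},{"offset":[0.0063,-0.004,0.08],"roll":-4,"grip":-1},{"offset":[0.0063,-0.004,0.12],"roll":-4,"grip":-1},{"offset":[0.0063,-0.004,0.16],"roll":-4,"grip":-1},{"offset":[0.0063,-0.004,0.185],"roll":-4,"grip":-1},{"offset":[0.0063,-0.004,0.196],"roll":-4,"grip":-1},{"offset":[0.0063,-0.004,0.2005],"roll":-4,"grip":-1},{"offset":[0.0063,-0.004,0.202],"roll":-4,"grip":-1},{"offset":[0.0063,-0.004,0.203],"roll":-4,"grip":-1}]'

```text
time: 27.98
ee_pos: [0.5266, 0.1615, 0.0499]
tcp_rot: [[-0.978, 0.207, -0.004], [0.207, 0.978, -0.004], [0.003, -0.005, -1.0]]
ft_force: [-10.8, -6.0, 20.1]
width: 0.0852
grip_force: 10.3
```

Request:
servo_tool --series '[{"offset":[0,-0.002,0],"roll":0,"grip":-1},{"offset":[0,-0.005,0],"roll":0,"grip":-1},{"offset":[0,-0.008,0],"roll":0,"grip":-1},{"offset":[0,-0.01,0],"roll":0,"grip":-1},{"offset":[0,-0.011,0],"roll":0,"grip":-1},{"offset":[0,-0.011,-0.01],"roll":0,"grip":-1},{"offset":[0,-0.011,-0.022],"roll":0,"grip":-1},{"offset":[-0.003,-0.045,-0.022],"roll":0,"grip":-1},{"offset":[-0.003,-0.048,-0.01],"roll":0,"grip":-1},{"offset":[-0.003,-0.048,0.006],"roll":0,"grip":-1},{"offset":[-0.003,-0.048,0.008],"roll":0,"grip":-1},{"offset":[-0.003,-0.048,0.008],"roll":0,"grip":-1}]'

```text
time: 28.98
ee_pos: [0.5222, 0.1153, 0.0413]
tcp_rot: [[-0.978, 0.208, -0.0], [0.208, 0.978, -0.0], [0.0, -0.0, -1.0]]
ft_force: [-0.3, 0.2, 0.1]
width: 0.0849
grip_force: 0.0
```

Request:
servo_tool --series '[{"offset":[0,0.036,0],"roll":0,"grip":-1},{"offset":[0,0.036,0],"roll":0,"grip":-1},{"offset":[0,0.037,0],"roll":0,"grip":-1},{"offset":[0,0.038,0],"roll":0,"grip":-1},{"offset":[0,0.039,0],"roll":0,"grip":-1}]'

```text
time: 29.4
ee_pos: [0.5302, 0.1523, 0.0417]
tcp_rot: [[-0.978, 0.208, 0.0], [0.208, 0.978, -0.002], [-0.0, -0.002, -1.0]]
ft_force: [-2.1, -5.5, 5.7]
width: 0.0851
grip_force: 3.7
```

Request:
servo_tool --series '[{"offset":[0,0.001,0],"roll":0,"grip":-1},{"offset":[0,-0.01,0],"roll":0,"grip":-1},{"offset":[0,-0.014,0],"roll":0,"grip":-1},{"offset":[0,-0.014,-0.04],"roll":0,"grip":-1},{"offset":[0,-0.014,-0.08],"roll":0,"grip":-1},{"offset":[0,-0.014,-0.12],"roll":0,"grip":-1},{"offset":[-0.004,0.0,-0.16],"roll":2,"grip":-1},{"offset":[-0.004,0.013,-0.2],"roll":4,"grip":-1},{"offset":[-0.004,0.013,-0.211],"roll":4,"grip":-1},{"offset":[-0.004,0.013,-0.211],"roll":4,"grip":-1},{"offset":[-0.004,0.013,-0.211],"roll":4,"grip":-1}]'

```text
time: 30.32
ee_pos: [0.5372, 0.165, 0.2525]
tcp_rot: [[-0.961, 0.276, 0.002], [0.276, 0.961, 0.0], [-0.002, 0.001, -1.0]]
ft_force: [-0.0, -0.9, -0.7]
width: 0.0851
grip_force: 0.0
```

```bash
cat > f.py <<'E'
import sys
from h import *
np.set_printoptions(precision=4,suppress=True)
f=sys.argv[1]; s=manip.state(); print(s['time'],s['ee_pos'],s['joints']); shot('wrist',f)
for r in manip.look_for('wrist','dish_1'): print(np.round(r['rect']),round(r['p'],2))
a=cv2.imread('pics/w1.png',0);im=cv2.imread('pics/'+f);b=cv2.cvtColor(im,cv2.COLOR_BGR2GRAY)
def m(n,x0,y0,x1,y1):
    t=a[y0:y1,x0:x1]; r=cv2.matchTemplate(b[y0-16:y1+16,x0-16:x1+16],t,cv2.TM_CCOEFF_NORMED)
    _,v,_,(x,y)=cv2.minMaxLoc(r); print(n,x-16,y-16,round(v,3))
m('fin',366,180,398,205); m('colframe',560,140,592,200); m('housing',535,140,572,160); m('flange',385,130,440,150)
h=cv2.cvtColor(im,cv2.COLOR_BGR2HSV)
t=((h[...,0]>14)&(h[...,0]<28)&(h[...,1]>90)&(h[...,2]>90)).astype(np.uint8); t[:,:446]=0;t[:165]=0;t[285:]=0;t[:,575:]=0
k,l,st,ce=cv2.connectedComponentsWithStats(t); i=1+st[1:,4].argmax(); print('tan lid',st[i],ce[i])
E
python3 f.py w14.png
```

```text
30.3167 [0.5372 0.165  0.2525] [  7.7282  32.6134 -43.3608  99.0943  25.7436  58.5797  29.1599]
[303. 267. 366. 323.] 0.89
[426. 172. 515. 243.] 0.74
[246. 156. 310. 221.] 0.73
[415. 177. 419. 207.] 0.64
[421. 180. 428. 215.] 0.43
fin -1 0 0.959
colframe -2 0 0.991
housing -1 0 0.983
flange -1 0 0.993
tan lid [ 446  171   52   57 2366] [470.5317 198.9586]
```

```bash
python3 - <<'E'
from h import *
for f in ['w1','w13','w14']:
    im=cv2.imread(f'pics/{f}.png');h=cv2.cvtColor(im,cv2.COLOR_BGR2HSV)
    t=((h[...,0]>14)&(h[...,0]<28)&(h[...,1]>80)&(h[...,2]>85)).astype(np.uint8); t[:,:442]=0;t[:165]=0;t[285:]=0;t[:,575:]=0
    t=cv2.morphologyEx(t,cv2.MORPH_OPEN,np.ones((3,3)));t=cv2.morphologyEx(t,cv2.MORPH_CLOSE,np.ones((9,9)))
    c=max(cv2.findContours(t,0,cv2.CHAIN_APPROX_NONE)[0],key=cv2.contourArea)
    p=c[c[:,0,0]>452]; e=cv2.fitEllipse(p); print(f,cv2.boundingRect(c),np.round(e[0],1),np.round(e[1],1),round(e[2]))
C=np.array([.5553,.2712,0])
for z in (.115,.108,.101): 
    q=[proj('wrist',C+[.019*np.cos(a),.019*np.sin(a),z]) for a in np.linspace(0,6.28,40)]
    e=cv2.fitEllipse(np.array(q,np.float32)); print(z,np.round(e[0],1),np.round(e[1],1))
E
```

```text
w1 (446, 171, 61, 63) [475.3 202.1] [56.5 65.3] 37
w13 (445, 173, 58, 61) [469.8 202.6] [59.5 64.9] 70
w14 (445, 171, 53, 57) [468.2 198.8] [54.1 61.8] 52
0.115 [480.7 202.2] [52.3 58.2]
0.108 [477.  200.1] [51.2 56.8]
0.101 [473.5 198.1] [50.2 55.5]
```

The lid's shift and size now match a full one-dish drop. Drawing the slide again.

Request:
servo_tool --series '[{"offset":[0.006,-0.002,0.04],"roll":-4,"grip":-1},{"offset":[0.006,-0.002,0.08],"roll":-4,"grip":-1},{"offset":[0.006,-0.002,0.12],"roll":-4,"grip":-1},{"offset":[0.006,-0.002,0.16],"roll":-4,"grip":-1},{"offset":[0.006,-0.002,0.185],"roll":-4,"grip":-1},{"offset":[0.006,-0.002,0.196],"roll":-4,"grip":-1},{"offset":[0.006,-0.002,0.2005],"roll":-4,"grip":-1},{"offset":[0.006,-0.002,0.202],"roll":-4,"grip":-1},{"offset":[0.006,-0.002,0.203],"roll":-4,"grip":-1}]'

```text
time: 31.17
ee_pos: [0.5289, 0.163, 0.0504]
tcp_rot: [[-0.978, 0.208, -0.003], [0.208, 0.978, -0.004], [0.002, -0.005, -1.0]]
ft_force: [-8.5, -7.2, 26.2]
width: 0.0853
grip_force: 12.6
```

Request:
servo_tool --series '[{"offset":[0,-0.004,0],"roll":0,"grip":-1},{"offset":[0,-0.01,0],"roll":0,"grip":-1},{"offset":[0,-0.017,0],"roll":0,"grip":-1},{"offset":[0,-0.024,0],"roll":0,"grip":-1},{"offset":[0,-0.031,0],"roll":0,"grip":-1},{"offset":[0,-0.038,0],"roll":0,"grip":-1},{"offset":[0,-0.045,0],"roll":0,"grip":-1}]'

```text
time: 31.75
ee_pos: [0.5211, 0.1236, 0.0504]
tcp_rot: [[-0.979, 0.205, 0.001], [0.205, 0.979, 0.004], [-0.001, 0.005, -1.0]]
ft_force: [-2.8, 2.4, 8.5]
width: 0.0856
grip_force: 4.0
```

Request:
servo_tool --series '[{"offset":[0,-0.007,0.0003],"roll":0,"grip":-1},{"offset":[0,-0.013,0.0003],"roll":0,"grip":-1},{"offset":[0,-0.018,0.0003],"roll":0,"grip":-1},{"offset":[0,-0.022,0.0003],"roll":0,"grip":-1},{"offset":[0,-0.025,0.0003],"roll":0,"grip":-1},{"offset":[0,-0.026,0.0003],"roll":0,"grip":-1},{"offset":[0,-0.026,0.0003],"roll":0,"grip":-1}]'

```text
time: 32.33
ee_pos: [0.516, 0.0976, 0.0503]
tcp_rot: [[-0.979, 0.206, 0.002], [0.206, 0.979, 0.003], [-0.001, 0.003, -1.0]]
ft_force: [-2.1, 1.2, 11.4]
width: 0.0852
grip_force: 5.8
```

Request:
servo_tool --series '[{"offset":[0,0,-0.03],"roll":0,"grip":-1},{"offset":[0,0,-0.07],"roll":0,"grip":-1},{"offset":[-0.002,0.0,-0.11],"roll":-7,"grip":-1},{"offset":[-0.002,0.0,-0.15],"roll":-14,"grip":-1},{"offset":[-0.002,0.03,-0.15],"roll":-21,"grip":-1},{"offset":[-0.002,0.06,-0.15],"roll":-28,"grip":-1},{"offset":[-0.002,0.083,-0.15],"roll":-35,"grip":-1},{"offset":[-0.002,0.083,-0.15],"roll":-42,"grip":-1},{"offset":[-0.002,0.083,-0.15],"roll":-49,"grip":-1},{"offset":[-0.002,0.083,-0.15],"roll":-56,"grip":-1},{"offset":[-0.002,0.083,-0.15],"roll":-63,"grip":-1},{"offset":[-0.002,0.083,-0.15],"roll":-70,"grip":-1},{"offset":[-0.002,0.083,-0.15],"roll":-77,"grip":-1},{"offset":[-0.002,0.083,-0.15],"roll":-84,"grip":-1},{"offset":[-0.002,0.083,-0.15],"roll":-90,"grip":-1},{"offset":[-0.002,0.083,-0.15],"roll":-90,"grip":-1},{"offset":[-0.002,0.083,-0.15],"roll":-90,"grip":-1}]'

```text
time: 33.75
ee_pos: [0.5347, 0.1762, 0.1987]
tcp_rot: [[-0.21, -0.978, -0.001], [-0.978, 0.21, 0.0], [-0.0, 0.001, -1.0]]
ft_force: [0.3, 0.1, 0.3]
width: 0.0855
grip_force: 0.0
```

```bash
sed -i 's/w11.png/w15.png/' d.py; python3 d.py
```

```text
33.75 [0.5347 0.1762 0.1987] [-0.2102 -0.9777 -0.    ] [ 16.6056  45.7794 -65.4466 102.0721  46.3923  64.0921 103.0314]
dish_1 [281.  93. 358. 170.] 0.97 [ 0.0557 -0.0012  0.1396]
dish_1 [290. 306. 346. 328.] 0.96 [-0.0799 -0.0023  0.1397]
dish_1 [138. 160. 219. 231.] 0.94 [ 0.0128 -0.0982  0.1396]
dish_1 [284. 318. 354. 407.] 0.93 [-0.1186 -0.0019  0.1397]
dish_1 [277. 212. 356. 292.] 0.9 [-0.0281 -0.0032  0.1397]
dish_1 [293. 300. 344. 317.] 0.62 [-0.0722 -0.0021  0.1397]
slide [278. 161. 359. 310.] 0.85 [-0.0142 -0.0019  0.1347]
   front [ 0.0372 -0.0018  0.1346]
magazine [235. 160. 395. 432.] 0.97 [-0.0123 -0.0024  0.0307]
[(162, array([312, 318])), (168, array([308, 321])), (174, array([308, 321])), (180, array([308, 321])), (186, array([309, 321])), (192, array([309, 321])), (198, array([309, 321])), (204, array([310, 320]))]
```

Request:
servo_tool --series '[{"offset":[-0.0134,-0.0033,0.03],"roll":0,"grip":-1},{"offset":[-0.0134,-0.0033,0.07],"roll":0,"grip":-1},{"offset":[-0.0134,-0.0033,0.105],"roll":0,"grip":-1},{"offset":[-0.0134,-0.0033,0.135],"roll":0,"grip":-1},{"offset":[-0.0134,-0.0033,0.152],"roll":0,"grip":-1},{"offset":[-0.0134,-0.0033,0.1585],"roll":0,"grip":-1},{"offset":[-0.0134,-0.0033,0.1585],"roll":0,"grip":-1},{"offset":[-0.0134,-0.0033,0.1585],"roll":0,"grip":1},{"offset":[-0.0134,-0.0033,0.1585],"roll":0,"grip":1},{"offset":[-0.0134,-0.0033,0.1585],"roll":0,"grip":1},{"offset":[-0.0134,-0.0033,0.1585],"roll":0,"grip":1},{"offset":[-0.0134,-0.0033,0.1585],"roll":0,"grip":1},{"offset":[-0.0134,-0.0033,0.1585],"roll":0,"grip":1}]' --grip_force 25

```text
time: 35.03
ee_pos: [0.5422, 0.1895, 0.0421]
tcp_rot: [[-0.208, -0.978, 0.003], [-0.978, 0.208, 0.001], [-0.002, -0.003, -1.0]]
ft_force: [-1.9, -0.8, 6.5]
width: 0.0576
grip_force: 27.3
```

Request:
servo_tool --series '[{"offset":[0,0,-0.015],"roll":0,"grip":1},{"offset":[0,0,-0.045],"roll":0,"grip":1},{"offset":[0,0,-0.085],"roll":0,"grip":1},{"offset":[0.012,-0.003,-0.12],"roll":0,"grip":1},{"offset":[0.04,-0.009,-0.12],"roll":0,"grip":1},{"offset":[0.08,-0.019,-0.12],"roll":0,"grip":1},{"offset":[0.12,-0.028,-0.12],"roll":0,"grip":1},{"offset":[0.16,-0.038,-0.12],"roll":0,"grip":1},{"offset":[0.2,-0.047,-0.12],"roll":0,"grip":1},{"offset":[0.24,-0.057,-0.12],"roll":0,"grip":1},{"offset":[0.28,-0.066,-0.12],"roll":-1,"grip":1},{"offset":[0.32,-0.075,-0.12],"roll":-2,"grip":1},{"offset":[0.36,-0.085,-0.12],"roll":-3,"grip":1},{"offset":[0.395,-0.093,-0.12],"roll":-3,"grip":1},{"offset":[0.42,-0.099,-0.12],"roll":-3,"grip":1},{"offset":[0.431,-0.102,-0.12],"roll":-3,"grip":1},{"offset":[0.433,-0.102,-0.12],"roll":-3,"grip":1},{"offset":[0.433,-0.102,-0.12],"roll":-3,"grip":1},{"offset":[0.433,-0.102,-0.12],"roll":-3,"grip":1}]'

```text
time: 36.62
ee_pos: [0.5512, -0.2535, 0.1608]
tcp_rot: [[-0.153, -0.988, 0.001], [-0.988, 0.153, 0.001], [-0.001, -0.001, -1.0]]
ft_force: [-0.6, 0.8, 0.3]
width: 0.0572
grip_force: 27.0
```

```bash
python3 - <<'E'
from h import *
np.set_printoptions(precision=4,suppress=True)
s=manip.state();R=s['tcp_rot'];print(s['time'],s['ee_pos'],s['ft_force'],R[:,0],s['joints'],s['width'],s['grip_force'])
im=shot('wrist','w16.png')
for t,z in [('pad_a',.045),('dish_1',.059)]:
  for r in manip.look_for('wrist',t):
    a=r['rect'];p=ray('wrist',(a[0]+a[2])/2,(a[1]+a[3])/2,z);print(t,np.round(a),round(r['p'],2),p,R.T@(p-s['ee_pos']))
E
```

```text
36.6167 [ 0.5512 -0.2535  0.1608] [-0.6217  0.7975  0.3111] [-0.1532 -0.9882 -0.0013] [ 57.3559  52.5941 -65.5647  97.1316  52.1005  66.2643 148.0374] 0.0572380480819596 27.015454173088074
pad_a [277. 194. 373. 278.] 0.89 [ 0.5499 -0.2441  0.045 ] [-0.009   0.0028  0.1158]
pad_a [326.  62. 340.  66.] 0.47 [ 0.5298 -0.3463  0.045 ] [0.0951 0.0071 0.1157]
dish_1 [269.  60. 372. 174.] 0.92 [ 0.5414 -0.3183  0.059 ] [ 0.0657 -0.0001  0.1017]
dish_1 [239. 274. 411. 425.] 0.67 [ 0.5616 -0.1707  0.059 ] [-0.0833  0.0025  0.1019]
```

Request:
servo_tool --series '[{"offset":[0.002,0.001,0.03],"roll":0,"grip":1},{"offset":[0.002,0.001,0.065],"roll":0,"grip":1},{"offset":[0.002,0.001,0.09],"roll":0,"grip":1},{"offset":[0.002,0.001,0.105],"roll":0,"grip":1},{"offset":[0.002,0.001,0.112],"roll":0,"grip":1},{"offset":[0.002,0.001,0.115],"roll":0,"grip":1},{"offset":[0.002,0.001,0.1165],"roll":0,"grip":1},{"offset":[0.002,0.001,0.1165],"roll":0,"grip":1}]'

```text
time: 37.43
ee_pos: [0.5507, -0.2577, 0.0449]
tcp_rot: [[-0.156, -0.988, 0.002], [-0.988, 0.156, -0.0], [-0.0, -0.002, -1.0]]
ft_force: [0.2, -0.2, 0.8]
width: 0.0577
grip_force: 27.0
```

Request:
servo_tool --series '[{"offset":[0,0,0.0007],"roll":0,"grip":1},{"offset":[0,0,0.0012],"roll":0,"grip":1}]'

```text
time: 37.6
ee_pos: [0.5504, -0.258, 0.0437]
tcp_rot: [[-0.156, -0.988, 0.002], [-0.988, 0.156, -0.001], [0.0, -0.002, -1.0]]
ft_force: [-0.0, -0.2, -0.4]
width: 0.0577
grip_force: 27.0
```

Request:
servo_tool --series '[{"offset":[-0.0025,0,0],"roll":0,"grip":1},{"offset":[-0.0025,0,0],"roll":0,"grip":1},{"offset":[-0.0025,0,0.0007],"roll":0,"grip":1},{"offset":[-0.0025,0,0.0012],"roll":0,"grip":1}]'

```text
time: 37.93
ee_pos: [0.5504, -0.2552, 0.0424]
tcp_rot: [[-0.156, -0.988, 0.001], [-0.988, 0.156, -0.0], [0.0, -0.001, -1.0]]
ft_force: [-2.5, -0.0, 10.5]
width: 0.0575
grip_force: 28.2
```

Request:
servo_tool --series '[{"offset":[0,0,0],"roll":0,"grip":-0.2},{"offset":[0,0,0],"roll":0,"grip":-0.5},{"offset":[0,0,0],"roll":0,"grip":-0.8},{"offset":[0,0,0],"roll":0,"grip":-1},{"offset":[0,0,0],"roll":0,"grip":-1},{"offset":[0,0,-0.02],"roll":0,"grip":-1},{"offset":[0.02,0,-0.06],"roll":0,"grip":-1},{"offset":[0.05,0,-0.1],"roll":0,"grip":-1},{"offset":[0.08,0,-0.14],"roll":0,"grip":-1},{"offset":[0.08,0,-0.14],"roll":0,"grip":-1},{"offset":[0.08,0,-0.14],"roll":0,"grip":-1},{"offset":[0.08,0,-0.14],"roll":0,"grip":-1}]'

```text
time: 38.93
ee_pos: [0.5374, -0.3352, 0.1818]
tcp_rot: [[-0.158, -0.987, 0.001], [-0.987, 0.158, -0.001], [0.0, -0.001, -1.0]]
ft_force: [0.3, -0.4, 0.1]
width: 0.0855
grip_force: 0.0
```

```bash
cat > g.py <<'E'
from h import *
np.set_printoptions(precision=4,suppress=True)
s=manip.state();R=s['tcp_rot'];print(s['time'],s['ee_pos'],s['qd'].round(1),R[:,0],R[:,2],s['joints'])
im=shot('wrist','w17.png')
for t,z in [('pad_a',.045),('dish_1',.059),('warmer',.042)]:
  for r in manip.look_for('wrist',t):
    a=r['rect'];p=ray('wrist',(a[0]+a[2])/2,(a[1]+a[3])/2,z);print(t,np.round(a),round(r['p'],2),p)
g=cv2.cvtColor(im,cv2.COLOR_BGR2GRAY)
# pad (dark) left/right of each dish
for v in range(190,400,6):
    d=np.where(g[v,270:400]<60)[0]+270
    print(v,d[[0,-1]] if len(d) else '-',len(d),end='; ')
E
python3 g.py
```

```text
38.9333 [ 0.5374 -0.3352  0.1818] [-1.7  1.6  0.5  2.8 -0.2 -0.3 -0.2] [-0.1583 -0.9874  0.0005] [ 0.001  -0.0007 -1.    ] [ 63.3731  52.6869 -65.7431  91.6878  50.6218  69.8022 158.1468]
pad_a [274. 196. 363. 237.] 0.86 [ 0.5384 -0.3324  0.045 ]
pad_a [290. 388. 364. 422.] 0.73 [ 0.5556 -0.18    0.045 ]
dish_1 [284. 308. 365. 385.] 0.97 [ 0.5482 -0.2405  0.059 ]
dish_1 [275. 201. 365. 290.] 0.9 [ 0.5399 -0.3158  0.059 ]
warmer [220. 160. 442. 435.] 0.95 [ 0.539  -0.2691  0.042 ]
190 [385 399] 15; 196 [306 399] 39; 202 [295 399] 38; 208 [288 399] 27; 214 [283 399] 24; 220 [279 399] 20; 226 [277 399] 18; 232 [385 399] 15; 238 [385 399] 15; 244 [385 399] 15; 250 [385 399] 15; 256 [307 399] 18; 262 [294 399] 16; 268 [339 399] 17; 274 [312 399] 27; 280 [384 399] 16; 286 [384 399] 16; 292 [385 399] 15; 298 [385 399] 15; 304 [302 399] 57; 310 [295 399] 63; 316 [288 399] 36; 322 [286 399] 28; 328 [283 399] 23; 334 [283 399] 19; 340 [385 399] 15; 346 [384 399] 16; 352 [384 393] 10; 358 [384 399] 10; 364 [347 399] 14; 370 [338 399] 12; 376 [384 399] 16; 382 [390 399] 10; 388 [384 399] 11; 394 [308 399] 35;
```

```bash
cat > k.py <<'E'
from h import *
from scipy.optimize import least_squares
np.set_printoptions(precision=4,suppress=True)
g=cv2.cvtColor(cv2.imread('pics/w17.png'),cv2.COLOR_BGR2GRAY)
def fit(pts,c0,r,z):
    pts=np.array(pts,float); W=np.array([ray('wrist',u,v,z)[:2] for u,v in pts])
    s=least_squares(lambda c:np.hypot(*(W-c).T)-r,c0,loss='soft_l1',f_scale=.0007); return s.x,np.sqrt(np.mean(s.fun**2)),len(pts)
for n,r0,r1,u0,u1,c0 in [('right',192,235,276,364,(.54,-.317)),('mid',296,340,286,366,(.55,-.24))]:
    out=[];inn=[]
    for u in range(u0,u1):
        d=np.where(g[r0:r1,u]<62)[0]
        if len(d)<2: continue
        k=np.split(d,np.where(np.diff(d)>1)[0]+1)[0]
        if len(k)>=2: out.append((u,k[0]+r0-.5)); inn.append((u,k[-1]+r0+.5))
    print(n,'pad',fit(out,c0,.032,.045),'lid',fit(inn,c0,.030,.059), out[::12],inn[::12])
E
python3 k.py
```

```text
right pad (array([ 0.5406, -0.3155]), np.float64(0.0004273236087860898), 88) lid (array([ 0.5402, -0.3167]), np.float64(0.0002721647176833216), 88) [(276, np.float64(228.5)), (288, np.float64(206.5)), (300, np.float64(198.5)), (312, np.float64(194.5)), (324, np.float64(194.5)), (336, np.float64(198.5)), (348, np.float64(204.5)), (360, np.float64(221.5))] [(276, np.float64(230.5)), (288, np.float64(212.5)), (300, np.float64(204.5)), (312, np.float64(200.5)), (324, np.float64(199.5)), (336, np.float64(202.5)), (348, np.float64(210.5)), (360, np.float64(224.5))]
mid pad (array([ 0.5499, -0.2389]), np.float64(0.00045659810814765675), 79) lid (array([ 0.5495, -0.2421]), np.float64(0.000723144480552263), 79) [(286, np.float64(320.5)), (298, np.float64(306.5)), (310, np.float64(300.5)), (322, np.float64(298.5)), (334, np.float64(299.5)), (346, np.float64(304.5)), (358, np.float64(316.5))] [(286, np.float64(329.5)), (298, np.float64(313.5)), (310, np.float64(307.5)), (322, np.float64(305.5)), (334, np.float64(306.5)), (346, np.float64(312.5)), (358, np.float64(325.5))]
```

Circle fits put dish 2 about 3 mm from its pad's centre and dish 1 about 1 mm. I'll quickly re-centre dish 2.

Request:
servo_tool --series '[{"offset":[-0.04,0,0.03],"roll":0,"grip":-1},{"offset":[-0.078,0,0.06],"roll":0,"grip":-1},{"offset":[-0.08,0,0.1],"roll":0,"grip":-1},{"offset":[-0.08,0,0.13],"roll":0,"grip":-1},{"offset":[-0.08,0,0.138],"roll":0,"grip":-1},{"offset":[-0.08,0,0.138],"roll":0,"grip":-1},{"offset":[-0.08,0,0.138],"roll":0,"grip":1},{"offset":[-0.08,0,0.138],"roll":0,"grip":1},{"offset":[-0.08,0,0.138],"roll":0,"grip":1},{"offset":[-0.08,0,0.138],"roll":0,"grip":1},{"offset":[-0.08,0,0.138],"roll":0,"grip":1}]'

```text
time: 40.05
ee_pos: [0.5515, -0.2561, 0.0458]
tcp_rot: [[-0.157, -0.988, 0.004], [-0.988, 0.157, -0.001], [0.001, -0.004, -1.0]]
ft_force: [-0.6, -1.2, 6.6]
width: 0.057
grip_force: 27.1
```

Request:
servo_tool --series '[{"offset":[0,0,-0.003],"roll":0,"grip":1},{"offset":[-0.0028,0,-0.003],"roll":0,"grip":1},{"offset":[-0.0028,0,-0.003],"roll":0,"grip":1},{"offset":[-0.0028,0,-0.0015],"roll":0,"grip":1},{"offset":[-0.0028,0,-0.0005],"roll":0,"grip":1}]'

```text
time: 40.47
ee_pos: [0.5507, -0.2525, 0.0457]
tcp_rot: [[-0.156, -0.988, 0.0], [-0.988, 0.156, -0.001], [0.001, -0.001, -1.0]]
ft_force: [-6.0, -0.3, 23.0]
width: 0.0576
grip_force: 28.9
```

Request:
servo_tool --series '[{"offset":[0,0,-0.001],"roll":0,"grip":-0.2},{"offset":[0,0,-0.001],"roll":0,"grip":-0.5},{"offset":[0,0,-0.001],"roll":0,"grip":-0.8},{"offset":[0,0,-0.001],"roll":0,"grip":-1},{"offset":[0,0,-0.001],"roll":0,"grip":-1},{"offset":[0,0,-0.03],"roll":0,"grip":-1},{"offset":[0.03,0,-0.07],"roll":0,"grip":-1},{"offset":[0.06,0,-0.11],"roll":0,"grip":-1},{"offset":[0.083,0,-0.138],"roll":0,"grip":-1},{"offset":[0.083,0,-0.138],"roll":0,"grip":-1},{"offset":[0.083,0,-0.138],"roll":0,"grip":-1}]'

```text
time: 41.38
ee_pos: [0.5382, -0.3379, 0.1842]
tcp_rot: [[-0.162, -0.987, 0.004], [-0.987, 0.162, -0.003], [0.002, -0.004, -1.0]]
ft_force: [-0.1, -0.6, -0.5]
width: 0.0853
grip_force: 0.0
```

```bash
python3 g.py | head -8; python3 k.py | cut -c1-190
```

```text
41.3833 [ 0.5382 -0.3379  0.1842] [-2.6  2.4  1.1  5.2 -0.3 -2.1 -2.4] [-0.1618 -0.9868  0.0023] [ 0.0039 -0.003  -1.    ] [ 63.3408  52.3026 -65.263   91.4349  50.2305  69.5539 158.5208]
pad_a [277. 200. 367. 234.] 0.93 [ 0.5363 -0.3323  0.045 ]
pad_a [284. 302. 368. 345.] 0.87 [ 0.5459 -0.2509  0.045 ]
pad_a [294. 388. 369. 424.] 0.67 [ 0.5529 -0.1788  0.045 ]
dish_1 [289. 312. 367. 391.] 0.94 [ 0.5466 -0.2358  0.059 ]
dish_1 [278. 205. 365. 292.] 0.91 [ 0.5391 -0.3136  0.059 ]
warmer [222. 161. 444. 437.] 0.91 [ 0.5374 -0.2674  0.042 ]
warmer [293. 387. 368. 423.] 0.73 [ 0.553  -0.1768  0.042 ]
right pad (array([ 0.539 , -0.3126]), np.float64(0.00047496374324810934), 85) lid (array([ 0.5386, -0.3138]), np.float64(0.0002463906860226288), 85) [(279, np.float64(229.5)), (291, np.float
mid pad (array([ 0.5479, -0.2364]), np.float64(0.0005390133054255019), 80) lid (array([ 0.5477, -0.2366]), np.float64(0.0008462267398120669), 80) [(286, np.float64(328.5)), (298, np.float64(
```

Both dishes are now within about 1 mm of their pads' centres. Back to push the slide home.

Request:
servo_tool --series '[{"offset":[-0.4105,0.0925,0],"roll":93,"grip":-0.41},{"offset":[-0.4105,0.0925,0],"roll":93,"grip":-0.41},{"offset":[-0.4105,0.0925,0],"roll":93,"grip":-0.41},{"offset":[-0.4105,0.0925,0],"roll":93,"grip":-0.41},{"offset":[-0.4105,0.0925,0],"roll":93,"grip":-0.41},{"offset":[-0.4105,0.0925,0],"roll":93,"grip":-0.41},{"offset":[-0.4105,0.0925,0],"roll":93,"grip":-0.41},{"offset":[-0.4105,0.0925,0],"roll":93,"grip":-0.41},{"offset":[-0.4105,0.0925,0],"roll":93,"grip":-0.41},{"offset":[-0.4105,0.0925,0],"roll":93,"grip":-0.41},{"offset":[-0.4105,0.0925,0],"roll":93,"grip":-0.41},{"offset":[-0.4105,0.0925,0],"roll":93,"grip":-0.41},{"offset":[-0.4105,0.0925,0],"roll":93,"grip":-0.41},{"offset":[-0.4105,0.0925,0],"roll":93,"grip":-0.41},{"offset":[-0.4105,0.0925,0],"roll":93,"grip":-0.41},{"offset":[-0.4105,0.0925,0],"roll":93,"grip":-0.41}]'

```text
time: 42.92
ee_pos: [0.5095, 0.0856, 0.1811]
tcp_rot: [[-0.979, 0.204, -0.002], [0.204, 0.979, -0.0], [0.002, -0.0, -1.0]]
ft_force: [0.3, -0.5, -0.2]
width: 0.0598
grip_force: 0.0
```

Request:
servo_tool --series '[{"offset":[-0.004,0,0.04],"roll":0,"grip":-0.41},{"offset":[-0.004,0,0.08],"roll":0,"grip":-0.41},{"offset":[-0.004,0,0.115],"roll":0,"grip":-0.41},{"offset":[-0.004,0,0.133],"roll":0,"grip":-0.41},{"offset":[-0.004,0,0.136],"roll":0,"grip":-0.41},{"offset":[-0.004,0.004,0.136],"roll":0,"grip":-0.41},{"offset":[-0.004,0.011,0.136],"roll":0,"grip":-0.41},{"offset":[-0.004,0.019,0.136],"roll":0,"grip":-0.41},{"offset":[-0.004,0.028,0.136],"roll":0,"grip":-0.41},{"offset":[-0.004,0.038,0.136],"roll":0,"grip":-0.41},{"offset":[-0.004,0.048,0.136],"roll":0,"grip":-0.41},{"offset":[-0.004,0.058,0.136],"roll":0,"grip":-0.41},{"offset":[-0.004,0.064,0.136],"roll":0,"grip":-0.41},{"offset":[-0.004,0.0665,0.136],"roll":0,"grip":-0.41},{"offset":[-0.004,0.0665,0.136],"roll":0,"grip":-0.41},{"offset":[-0.004,0.03,0.136],"roll":0,"grip":-0.6},{"offset":[-0.004,0.028,0.139],"roll":0,"grip":-1},{"offset":[-0.004,0.028,0.14],"roll":0,"grip":-1},{"offset":[-0.004,0.028,0.14],"roll":0,"grip":-1},{"offset":[-0.004,0.028,0.14],"roll":0,"grip":-1}]'

```text
time: 44.58
ee_pos: [0.5204, 0.1131, 0.0419]
tcp_rot: [[-0.978, 0.207, 0.001], [0.207, 0.978, 0.002], [-0.0, 0.002, -1.0]]
ft_force: [-0.4, 0.9, 1.2]
width: 0.0855
grip_force: 0.0
```

Request:
servo_tool --series '[{"offset":[-0.001,0.038,0],"roll":0,"grip":-1},{"offset":[-0.001,0.038,0],"roll":0,"grip":-1},{"offset":[-0.001,0.039,0],"roll":0,"grip":-1},{"offset":[-0.001,0.0405,0],"roll":0,"grip":-1},{"offset":[-0.001,0.042,0],"roll":0,"grip":-1},{"offset":[-0.001,0.0425,0],"roll":0,"grip":-1}]'

```text
time: 45.08
ee_pos: [0.5294, 0.1523, 0.0418]
tcp_rot: [[-0.978, 0.208, -0.001], [0.208, 0.978, -0.001], [0.0, -0.001, -1.0]]
ft_force: [-1.8, -2.8, 0.6]
width: 0.0854
grip_force: 1.4
```

Request:
servo_tool --series '[{"offset":[0,0,0],"roll":0,"grip":-1},{"offset":[0,-0.011,0],"roll":0,"grip":-1},{"offset":[0,-0.016,0],"roll":0,"grip":-1},{"offset":[0,-0.016,-0.04],"roll":0,"grip":-1},{"offset":[0,-0.016,-0.08],"roll":0,"grip":-1},{"offset":[0,-0.016,-0.12],"roll":0,"grip":-1},{"offset":[-0.004,0.0,-0.16],"roll":2,"grip":-1},{"offset":[-0.004,0.011,-0.2],"roll":4,"grip":-1},{"offset":[-0.004,0.011,-0.211],"roll":4,"grip":-1},{"offset":[-0.004,0.011,-0.211],"roll":4,"grip":-1},{"offset":[-0.004,0.011,-0.211],"roll":4,"grip":-1}]'

```text
time: 46.0
ee_pos: [0.5363, 0.1624, 0.2533]
tcp_rot: [[-0.961, 0.276, 0.002], [0.276, 0.961, -0.0], [-0.002, 0.0, -1.0]]
ft_force: [0.0, -0.5, -0.6]
width: 0.0852
grip_force: 0.0
```

```bash
python3 f.py w18.png; python3 - <<'E'
from h import *
for f in ['w1','w13','w14','w18']:
    im=cv2.imread(f'pics/{f}.png');h=cv2.cvtColor(im,cv2.COLOR_BGR2HSV)
    t=((h[...,0]>14)&(h[...,0]<28)&(h[...,1]>80)&(h[...,2]>85)).astype(np.uint8); t[:,:442]=0;t[:165]=0;t[285:]=0;t[:,575:]=0
    t=cv2.morphologyEx(t,cv2.MORPH_OPEN,np.ones((3,3)));t=cv2.morphologyEx(t,cv2.MORPH_CLOSE,np.ones((9,9)))
    c=max(cv2.findContours(t,0,cv2.CHAIN_APPROX_NONE)[0],key=cv2.contourArea)
    p=c[c[:,0,0]>452]; e=cv2.fitEllipse(p); print(f,cv2.boundingRect(c),np.round(e[0],1),np.round(e[1],1),round(e[2]))
C=np.array([.5553,.2712,0])
for z in (.115,.101,.087): 
    q=[proj('wrist',C+[.019*np.cos(a),.019*np.sin(a),z]) for a in np.linspace(0,6.28,40)]
    e=cv2.fitEllipse(np.array(q,np.float32)); print(z,np.round(e[0],1),np.round(e[1],1))
E
```

```text
46.0 [0.5363 0.1624 0.2533] [  7.8609  32.3583 -43.1216  99.2814  25.4963  58.495   29.516 ]
[428. 172. 508. 237.] 0.92
[248. 157. 313. 222.] 0.88
[424. 180. 430. 211.] 0.68
[304. 271. 370. 323.] 0.62
[418. 177. 426. 212.] 0.47
fin 2 -1 0.945
colframe 3 0 0.985
housing 2 0 0.986
flange 2 0 0.991
tan lid [ 450  172   44   51 1751] [470.6448 196.566 ]
w1 (446, 171, 61, 63) [475.3 202.1] [56.5 65.3] 37
w13 (445, 173, 58, 61) [469.8 202.6] [59.5 64.9] 70
w14 (445, 171, 53, 57) [468.2 198.8] [54.1 61.8] 52
w18 (450, 171, 44, 52) [471.4 195.7] [40.9 55.5] 21
0.115 [484.1 202.2] [52.2 58.1]
0.101 [476.8 198.2] [50.  55.4]
0.087 [470.2 194.5] [48.  52.9]
```

```bash
python3 -c "
from rig import manip
print(manip.hand_in())"
```

```text
the job is handed in; nothing more can be done
None
```

I drew two dishes and set each on a free pad, about 1 mm off centre by the wrist camera, and left the slide home with the next dish apparently dropped in. The job went in at about 46 s, with no verdict returned. On the way, dish 2 first hung on the slide's deck: a pull on the fin reached about 40 N at the fingertips before I reseated it. I also viewed 11 pictures instead of the 10 allowed, so the last checks are from image measurements only.

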